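# Load a connector under the flush safety shutter of a high-voltage tester

### The arm

A 6-joint arm with a two-finger parallel gripper is mounted at the origin on a cart in front of the work surface, level with it; the furniture and walls round the work are solid. World frame = base frame: x ahead of the robot, y to its left, z up, the work surface at z = 0. Lengths are in m, angles in rad, forces in N, time in s.
With the tool pointing down it reaches from about 0.275 to 1 m from the base axis. Payload 8.4 kg.
Tool frame: the origin (TCP) lies on the centre line of the jaws, within the pads' length; the fingertips stand 8 mm ahead of it and the grasp point (between the pads) lies 11 mm behind it; y points along the fingers, x is the direction in which the jaws open and shut, and the axes are right-handed (so a half turn about y gives the same grasp; the last joint's range is limited). The gripper opens to 85 mm and grips with 20 to 120 N. Pads are 22 mm wide; open, the fingers measure 114 mm over their backs; the gripper's body (76 mm by 85 mm) begins 54 mm behind the grasp point. The pads swing forward as they close: fully open they stand 13 mm farther back than shut.
Start: joints at [-1.241, 0.353, 1.633, -0, 1.155, -0.002], TCP at [0.204, -0.591, 0.207] pointing down, gripper open.
Joint ranges: [-2.63, 2.63], [-0.92, 2.1], [0.06, 2.66], [-1.3, 4.44], [0, 2.69], [-3.02, 3.02]. Speed limits (rad/s): [2.22, 2.22, 2.79, 3.14, 3.14, 3.14].

### API

Orientations are given as [roll, pitch, yaw] about the fixed x, y, z axes, in that order (R = Rz(yaw) Ry(pitch) Rx(roll)).
In Python, from cell import r gives the robot as it stands.
- The arm moves only by the tool arm_command, never from a script. Its argument "plan" is a list of rows, each an object of numbers: "dx", "dy", "dz": the shift along the tool's x, y, z in m; "yaw": the turn about the tool's y in rad; "hand": the opening, from 0 (shut) to 1 (fully open). A call has 1 to 8 rows; each row shifts and turns the commanded pose from where the row before left it, along the tool's axes as they then stand; what a row does not reach is not made up. A row lasts 1/12 s, in which the tool goes at most 41.7 mm and 7.16 degrees, less where a joint would pass 70% of its speed; a pose out of reach is approached as far as the arm can. A call is refused whole if a number of a shift passes 0.0417 or a number of a turn 0.125, either way. A call with a gripper value outside its range is refused whole. The fingers move at their own pace and stop on an object; "grip_force" is the grip in N (left out, the last holds). Time passes only in rows, so rows that do not move let the fingers close. It gives the time, the measured TCP pose, the force and the opening at its end, in the units of the state.
- r.read_state(): the state, without advancing time (a new reading comes with each control period).
- r.get_image(name): name is "side" or "top" or "wrist"; returns a dict with "frame" (400x640x3 uint8, blue, green, red), "range_z" (400x640 float32, m along the optical axis (not along the pixel's ray), 0 where there is no reading), "fx", "fy", "cx", "cy" (pixels), "pose" (4x4, takes a point from camera to world coordinates). Camera axes: x right, y up, looking along -z (the intrinsics and any distortion apply to the point x, -y, -z); pixel columns grow to the right and rows downward; lengths in m; the calibration is good to about 2 mm. A picture is of the moment at which its call begins.
- r.finish_job(): hands the job in, once; it reports no verdict.
The state is a dict: "time": time; "qpos": joint angles; "qvel": joint speeds; "joint_torque": joint torques, N m; "position": TCP position; "orientation": TCP orientation; "contact_force": force on the tool from outside, world axes, zero at the start; "moment": the same for the moment, N m; "grip_width": opening from 0.0 (shut) to 1.0 (fully open).
Only numpy, scipy, OpenCV 4.12 (cv2) and the standard library are available. Lean on these libraries where they do the work, as an engineer would, in place of code of your own. Each camera call takes 0.05 s, during which the arm holds its last target. There are 200 camera calls.

### The job

Slide the red safety shutter of the bench tester fully open, lay the white connector in the nest inside, contacts up and all the way down in its pocket, then slide the shutter fully shut over it. The shutter lies flush and has no handle: press on its ribbed pad with closed fingertips just firmly enough to drag it, and gently, for it must not be pressed hard. Leave the black connector, the tweezers and the loupe where they are.

Things in the scene. Friction and masses are not known exactly. Their poses are not given: they have to be found in the camera images.
- tester: Insulation tester, a fixed box 88 x 200 mm with a dark deck on four levelling feet. Origin on the bench under its middle, z up, y lengthwise. Its deck stands 40 to 60 mm above the bench: the feet are screwed differently each time and no reading tells it, so find the height by touch. The well with the nest is in its -y half; the shutter slides toward +y to open.
- nest_axis (a point): Point on the bench straight below the centre of the nest's pocket (42 mm toward -y from the tester's origin); axes as the tester's. Pocket: 27 mm (x) by 14 mm (y), 3 mm deep, bevelled, its floor 16 mm below the deck. Well round it: 44 mm (x) by 68 mm (y), centred on the pocket, 26 mm deep. A connector not down in its pocket stands in the shutter's way.
- shutter (a joint): Travel of the red shutter toward the tester's +y, m: 0 = shut, its middle over the nest; 0.074 = open, at its stop. Plate 56 (x) x 76 mm (y), top 0.5 mm below the deck, ribbed pad 40 x 44 mm; steel strips 51 mm apart hold its edges, 1.4 mm above the deck. It drags with about 6 N and does not yield downward; fingertips hold it by friction only (about 0.5 to 0.9) and slip below some 8 to 12 N. Over 25 N on it is too much.
- white_connector (a point): Centre (half-way up) of the white connector with gold contacts on top, a block 11 mm (its x) by 24 mm (its y) by 9 mm high lying on the bench, contacts up; 15 g. One long side carries a thin 1.5 mm rib. It may lie in the nest either way round, its long side along the tester's x.
- connector0: The same white connector; origin on its underside, y along its 24 mm length, z up through the contacts.
- black_connector (a point): Centre of a black connector of the same size, not to be moved.
- tweezers: Steel tweezers 122 x 11 x 9 mm lying on the bench, origin under the middle, y lengthwise; not to be moved.
- loupe: Black eye loupe, 34 mm wide and 34 mm high, standing on the bench, origin under its centre; not to be moved.

How it is judged:
By the outcome, as a careful person would: the job done as asked, in the order asked, and still so for the second after the job is handed in, with the robot touching nothing.
It also fails if it takes over 70 s, if anything falls off the work surface, if the arm or the gripper's body presses on something with over 40 N, if the wrist force passes 120 N, or if a joint passes its speed limit or range.

## Working session

There is one attempt and no reset: what is moved stays moved. The work goes in short steps, Python scripts to look and compute and a tool call to move; the robot and the scene stay as the last step left them, time stands still between calls to the robot, and variables do not carry over. Pictures are saved under pics/ and viewed, about 8 in all and at most 12, crops included, and the job is handed in when it is done.

Besides the shell and the picture viewer there is one more tool, called after "Emit:" as name(argument=value, ...), one argument or row to a line, values as JSON. arm_command: Moves the arm, as the interface text tells. Its arguments: {"type":"object","properties":{"plan":{"type":"array"},"grip_force":{"type":"number"}},"required":["plan"]}

```bash
mkdir -p pics; ls; cat > h.py <<'E'
import numpy as np, cv2
from cell import r
def ray(im,u,v):
    p=im["pose"]; d=np.stack([(np.asarray(u)-im["cx"])/im["fx"],-(np.asarray(v)-im["cy"])/im["fy"],-np.ones_like(np.asarray(u,float))],-1)
    return p[:3,3], d@p[:3,:3].T
def onplane(im,u,v,z):
    o,d=ray(im,u,v); return o+d*((z-o[2])/d[...,2])[...,None]
def cloud(im):
    v,u=np.mgrid[0:400,0:640]; o,d=ray(im,u.astype(float),v.astype(float))
    return o+d*im["range_z"][...,None]
E
python3 - <<'E'
from h import *
s=r.read_state(); print({k:np.round(v,3) for k,v in s.items()})
ims=[]
for n in("top","side"):
    im=r.get_image(n); np.savez(n+".npz",**{k:np.asarray(v) for k,v in im.items()}); ims.append(im["frame"]); print(n,[k for k in im],im["fx"],im["cx"],im["cy"],np.round(im["pose"],3).tolist(),[im.get(k) for k in im if 'dist' in k])
cv2.imwrite("pics/a.png",ims[0]);cv2.imwrite("pics/b.png",ims[1])
E
```

```text
pics
{'time': np.float64(0.0), 'qpos': array([-1.241,  0.354,  1.634, -0.   ,  1.155, -0.002]), 'qvel': array([-0.001,  0.   , -0.001, -0.001, -0.   , -0.001]), 'joint_torque': array([ 2.0000e-03, -6.0524e+01, -3.4207e+01,  0.0000e+00,  9.0000e-03,
       -0.0000e+00]), 'position': array([ 0.203, -0.59 ,  0.206]), 'orientation': array([-1.571e+00,  1.000e-03, -1.239e+00]), 'contact_force': array([0.623, 0.145, 0.574]), 'moment': array([ 0.029, -0.036, -0.015]), 'grip_width': np.float64(1.001)}
top ['frame', 'range_z', 'fx', 'fy', 'cx', 'cy', 'pose'] 374.730328585653 320.19125074835625 198.62509119534695 [[-0.017, 0.995, -0.1, 0.402], [-1.0, -0.016, 0.019, -0.019], [0.017, 0.101, 0.995, 0.918], [0.0, 0.0, 0.0, 1.0]] []
side ['frame', 'range_z', 'fx', 'fy', 'cx', 'cy', 'pose'] 447.4473158580575 329.80731336746425 199.41624789120976 [[-0.952, 0.176, -0.248, 0.216], [-0.304, -0.611, 0.731, 0.74], [-0.023, 0.772, 0.635, 0.744], [0.0, 0.0, 0.0, 1.0]] []
```

View pics/a.png

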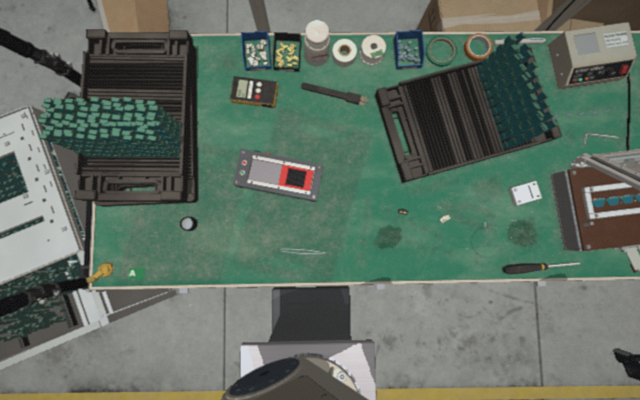

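View pics/b.png

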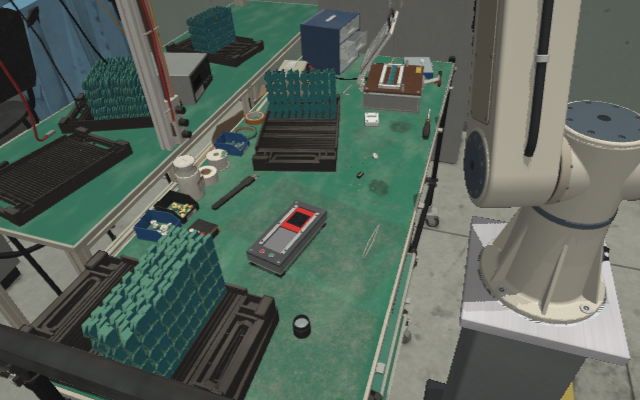

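Top view: the tester is at about (278,176), with its red shutter and dark pad at (297,178), toward world -y. The white connector is at (446,218), the black one at (403,211), the tweezers at (303,251) and the loupe at (188,223). The side view agrees.

```bash
python3 - <<'E'
from h import *
im={k:v for k,v in np.load("top.npz").items()}
f=im["frame"].astype(int); C=cloud(im); b,g,rr=f[...,0],f[...,1],f[...,2]
def blob(m,box,name,z):
    mm=np.zeros(m.shape,np.uint8); u0,v0,u1,v1=box; mm[v0:v1,u0:u1]=m[v0:v1,u0:u1]*1
    n,l,st,c=cv2.connectedComponentsWithStats(mm); i=1+np.argmax(st[1:,4]); v,u=np.where(l==i)
    P=onplane(im,u.astype(float),v.astype(float),z)[:,:2]
    rc=cv2.minAreaRect((P*1000).astype(np.float32)); print(name,st[i],np.round(P.mean(0),4),"rect",np.round(rc,1) if 0 else rc,"z",np.round(np.median(C[l==i][:,2]),4))
sat=np.abs(g-rr)
green=(g-rr>15)
blob(~green,(225,140,330,210),"tester",.05)
blob((rr-g>80),(225,140,330,210),"red",.05)
blob(~green&(rr>120),(430,205,460,232),"white",.009)
blob(~green&(rr<90),(392,203,415,220),"black",.009)
blob(~green,(175,210,200,235),"loupe",.03)
blob(~green&(rr>90),(270,240,335,260),"tweez",.005)
z=C[150:200,230:325,2]; print("deck z",np.percentile(z[z>.03],[5,25,50,75,95]), "bench",np.median(C[150:240,340:380,2]))
w=r.get_image("wrist"); print(w["fx"],np.round(w["pose"],3).tolist())
s=r.read_state(); print(s["position"],s["orientation"])
E
```

```text
tester [ 233  149   90   53 3220] [0.5471 0.0616] rect ((548.48193359375, 61.56049728393555), (198.4342803955078, 93.71490478515625), 78.08927917480469) z 0.0423
red [279 165  34  26 349] [0.5406 0.0207] rect ((540.1920166015625, 20.707794189453125), (73.9432373046875, 48.598114013671875), 78.43318176269531) z 0.0422
white [440 215  10   8  54] [ 0.4408 -0.3385] rect ((441.31689453125, -338.2381896972656), (12.930052757263184, 25.567241668701172), 25.066247940063477) z 0.0085
black [398 209  10   6  23] [ 0.4599 -0.2368] rect ((459.27850341796875, -237.12522888183594), (22.45167350769043, 11.070429801940918), 77.7296371459961) z 0.0082
loupe [180 217  17  14 200] [0.4375 0.2753] rect ((437.3480224609375, 275.68231201171875), (37.801082611083984, 30.52374839782715), 89.04963684082031) z 0.0256
tweez [300 253  10   2  11] [0.3623 0.0032] rect ((361.35980224609375, 3.5063939094543457), (21.69090461730957, 2.3882498741149902), 88.95492553710938) z 0.0086
deck z [0.03652644 0.04015299 0.04234374 0.04374609 0.04573854] bench 0.0019980821123818937
277.3172678096481 [[0.325, 0.911, 0.254, 0.267], [-0.946, 0.313, 0.086, -0.569], [-0.001, -0.269, 0.963, 0.373], [0.0, 0.0, 0.0, 1.0]]
[ 0.20348412 -0.59054241  0.20602924] [-1.57079905e+00  1.06952995e-03 -1.23893262e+00]
```

```bash
cat >> h.py <<'E'
def plan(tgt,yaw,p0=None,y0=None,step=.036,ts=.11):
    """rows (dx,dy,dz,yaw) from the pose now to tgt, world yaw; printed, to be typed in"""
    s=r.read_state(); p=np.array(s["position"] if p0 is None else p0,float); y=s["orientation"][2] if y0 is None else y0
    tgt=np.array(tgt,float); n=int(max(1,np.ceil(np.linalg.norm(tgt-p)/step),np.ceil(abs(yaw-y)/ts)))
    for i in range(n):
        d=(tgt-p)/(n-i); t=-(yaw-y)/(n-i); c,k=np.cos(y),np.sin(y)
        row=np.round([d[0]*c+d[1]*k,-d[2],-d[0]*k+d[1]*c,t],4 if n==1 else 3)
        print(row.tolist())
        p+=[row[0]*c-row[2]*k,row[0]*k+row[2]*c,-row[1]]; y-=row[3]
    print("end",p.round(4),round(y,3))
E
python3 -c "
from h import *
plan([.42,-.338,.15],.436)"
```

```text
[-0.011, 0.004, 0.018, -0.105]
[-0.009, 0.003, 0.019, -0.105]
[-0.006, 0.004, 0.02, -0.105]
[-0.004, 0.003, 0.02, -0.105]
[-0.002, 0.004, 0.021, -0.105]
[-0.0, 0.003, 0.021, -0.105]
[0.002, 0.004, 0.021, -0.104]
[0.004, 0.003, 0.02, -0.105]
[0.006, 0.004, 0.02, -0.104]
[0.008, 0.003, 0.019, -0.105]
[0.01, 0.004, 0.018, -0.104]
[0.012, 0.003, 0.017, -0.105]
[0.014, 0.004, 0.015, -0.104]
[0.015, 0.003, 0.014, -0.105]
[0.017, 0.004, 0.012, -0.104]
[0.018, 0.003, 0.011, -0.105]
end [ 0.4199 -0.3377  0.15  ] 0.436
```

Emit:
arm_command(
  plan=[
    {"dx": -0.011,"dy": 0.004,"dz": 0.018,"yaw": -0.105},
    {"dx": -0.009,"dy": 0.003,"dz": 0.019,"yaw": -0.105},
    {"dx": -0.006,"dy": 0.004,"dz": 0.02,"yaw": -0.105},
    {"dx": -0.004,"dy": 0.003,"dz": 0.02,"yaw": -0.105},
    {"dx": -0.002,"dy": 0.004,"dz": 0.021,"yaw": -0.105},
    {"dx": 0,"dy": 0.003,"dz": 0.021,"yaw": -0.105},
    {"dx": 0.002,"dy": 0.004,"dz": 0.021,"yaw": -0.104},
    {"dx": 0.004,"dy": 0.003,"dz": 0.02,"yaw": -0.105},
  ],
)

```text
$.plan[0]: bad value
```

Emit:
arm_command(
  plan=[
    {"dx": 0.006,"dy": 0.004,"dz": 0.02,"yaw": -0.104},
    {"dx": 0.008,"dy": 0.003,"dz": 0.019,"yaw": -0.105},
    {"dx": 0.01,"dy": 0.004,"dz": 0.018,"yaw": -0.104},
    {"dx": 0.012,"dy": 0.003,"dz": 0.017,"yaw": -0.105},
    {"dx": 0.014,"dy": 0.004,"dz": 0.015,"yaw": -0.104},
    {"dx": 0.015,"dy": 0.003,"dz": 0.014,"yaw": -0.105},
    {"dx": 0.017,"dy": 0.004,"dz": 0.012,"yaw": -0.104},
    {"dx": 0.018,"dy": 0.003,"dz": 0.011,"yaw": -0.105},
  ],
)

```text
$.plan[0]: bad value
```

Emit:
arm_command(
  plan=[
    {},
    {},
  ],
)

```text
$.plan[0]: bad value
```

```bash
python3 - <<'E'
from h import *
s=r.read_state(); print(s["time"],s["position"],s["orientation"],s["contact_force"])
w=r.get_image("wrist"); np.savez("w1.npz",**w); cv2.imwrite("pics/c.png",w["frame"])
o=np.array(w["pose"]); print(o.round(3).tolist())
E
```

```text
0.15 [ 0.20348412 -0.59054241  0.20602924] [-1.57079905e+00  1.06952995e-03 -1.23893262e+00] [-0.66864186  1.51632274 -0.38965645]
[[0.325, 0.911, 0.254, 0.267], [-0.946, 0.313, 0.086, -0.569], [-0.001, -0.269, 0.963, 0.373], [0.0, 0.0, 0.0, 1.0]]
```

View pics/c.png

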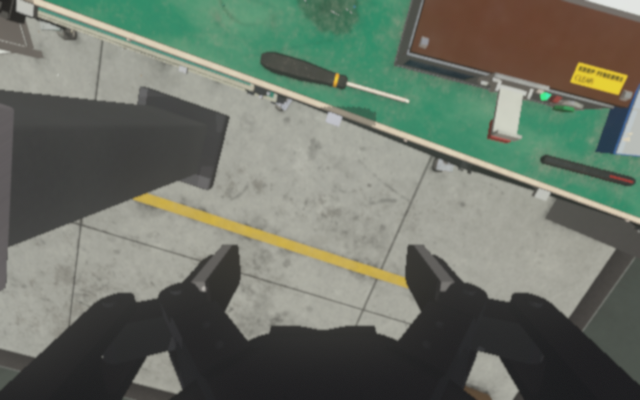

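The picture (3rd viewed) was from the start pose and shows only the gripper and the bench edge, because the plan was refused. I'll give every key in each row.

Emit:
arm_command(
  plan=[
    {"dx": -0.011,"dy": 0.004,"dz": 0.018,"yaw": -0.105,"hand": 1},
    {"dx": -0.009,"dy": 0.003,"dz": 0.019,"yaw": -0.105,"hand": 1},
    {"dx": -0.006,"dy": 0.004,"dz": 0.02,"yaw": -0.105,"hand": 1},
    {"dx": -0.004,"dy": 0.003,"dz": 0.02,"yaw": -0.105,"hand": 1},
    {"dx": -0.002,"dy": 0.004,"dz": 0.021,"yaw": -0.105,"hand": 1},
    {"dx": 0,"dy": 0.003,"dz": 0.021,"yaw": -0.105,"hand": 1},
    {"dx": 0.002,"dy": 0.004,"dz": 0.021,"yaw": -0.104,"hand": 1},
    {"dx": 0.004,"dy": 0.003,"dz": 0.02,"yaw": -0.105,"hand": 1},
  ],
)

```text
time: 0.87
position: [0.3131, -0.4634, 0.1782]
orientation: [-1.57, 0.0, -0.395]
contact_force: [0.8, 0.1, 0.5]
grip_width: 1.004
```

Emit:
arm_command(
  plan=[
    {"dx": 0.006,"dy": 0.004,"dz": 0.02,"yaw": -0.104,"hand": 1},
    {"dx": 0.008,"dy": 0.003,"dz": 0.019,"yaw": -0.105,"hand": 1},
    {"dx": 0.01,"dy": 0.004,"dz": 0.018,"yaw": -0.104,"hand": 1},
    {"dx": 0.012,"dy": 0.003,"dz": 0.017,"yaw": -0.105,"hand": 1},
    {"dx": 0.014,"dy": 0.004,"dz": 0.015,"yaw": -0.104,"hand": 1},
    {"dx": 0.015,"dy": 0.003,"dz": 0.014,"yaw": -0.105,"hand": 1},
    {"dx": 0.017,"dy": 0.004,"dz": 0.012,"yaw": -0.104,"hand": 1},
    {"dx": 0.018,"dy": 0.003,"dz": 0.011,"yaw": -0.105,"hand": 1},
  ],
)

```text
time: 1.53
position: [0.4205, -0.3372, 0.1503]
orientation: [-1.571, 0.0, 0.441]
contact_force: [0.4, 1.1, 0.6]
grip_width: 0.997
```

Emit:
arm_command(
  plan=[
    {"dx": 0,"dy": 0,"dz": 0,"yaw": 0,"hand": 0},
    {"dx": 0,"dy": 0,"dz": 0,"yaw": 0,"hand": 0},
    {"dx": 0,"dy": 0,"dz": 0,"yaw": 0,"hand": 0},
  ],
)

```text
time: 1.78
position: [0.4198, -0.3384, 0.1506]
orientation: [-1.571, 0.0, 0.434]
contact_force: [-0.6, -0.7, 0.1]
grip_width: 0.605
```

```bash
python3 - <<'E'
from h import *
s=r.read_state(); print(s["time"],s["position"],s["orientation"],s["contact_force"])
w=r.get_image("wrist"); np.savez("w1.npz",**w); cv2.imwrite("pics/d.png",w["frame"])
print(np.array(w["pose"]).round(3).tolist())
E
```

```text
1.7833 [ 0.41979    -0.33837498  0.15061802] [-1.57092094e+00  2.74432287e-04  4.34497580e-01] [-0.60709341 -0.71000197  0.10638857]
[[0.907, -0.405, -0.112, 0.39], [0.42, 0.874, 0.244, -0.277], [-0.001, -0.268, 0.963, 0.317], [0.0, 0.0, 0.0, 1.0]]
```

View pics/d.png

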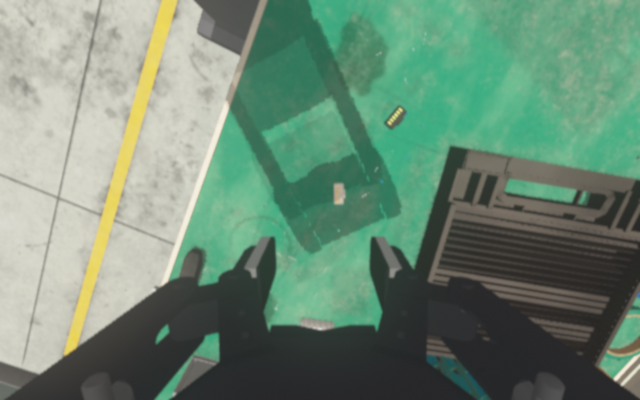

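Fourth view: the white connector is at (339,194), nearly upright in the image and so already in line with the jaws. The black one is at (395,117) and a rack is off to the right. Next I'll measure both.

```bash
python3 - <<'E'
from h import *
im={k:v for k,v in np.load("w1.npz").items()}
f=im["frame"].astype(int); b,g,rr=f[...,0],f[...,1],f[...,2]; C=cloud(im)
m=np.zeros(g.shape,np.uint8); m[178:212,325:355]=((rr-g)>-10)[178:212,325:355]
v,u=np.where(m); print(len(u),u.min(),u.max(),v.min(),v.max())
P=onplane(im,u.astype(float),v.astype(float),.009)[:,:2]
rc=cv2.minAreaRect((P*1000).astype(np.float32)); print(P.mean(0),rc, np.median(C[m>0][:,2]),np.median(C[m>0],0))
q=(P-P.mean(0)); ev,V=np.linalg.eigh(q.T@q); print("short axis",V[:,0],np.degrees(np.arctan2(V[1,0],V[0,0])),np.sqrt(12*ev/len(q)))
big=cv2.resize(im["frame"][170:220,310:370],None,fx=10,fy=10,interpolation=cv2.INTER_CUBIC); cv2.imwrite("pics/e.png",big)
plan([.45,-.15,.15],.436); plan([.5406,.0207,.13],.436,[.45,-.15,.15],.436)
E
```

```text
207 334 344 183 203
[ 0.4390549 -0.3390085] ((439.4908142089844, -338.71649169921875), (11.496428489685059, 23.679380416870117), 25.493772506713867) 0.0084512471502734 [ 0.43897609 -0.33918785  0.00845125]
short axis [-0.88949048 -0.4569537 ] -152.80929076640558 [0.01155401 0.02354688]
[0.018, 0.0, 0.026, -0.0]
[0.018, 0.0, 0.026, -0.0]
[0.018, 0.0, 0.027, -0.0]
[0.018, 0.0, 0.026, -0.001]
[0.017, 0.0, 0.027, -0.0]
[0.018, 0.001, 0.026, -0.001]
end [ 0.4502 -0.1503  0.1497] 0.436
[0.026, 0.003, 0.019, -0.0]
[0.026, 0.003, 0.019, -0.0]
[0.026, 0.003, 0.02, -0.0]
[0.025, 0.004, 0.019, -0.0]
[0.026, 0.003, 0.02, -0.0]
[0.025, 0.004, 0.019, -0.0]
end [0.5406 0.0202 0.13  ] 0.436
```

View pics/e.png

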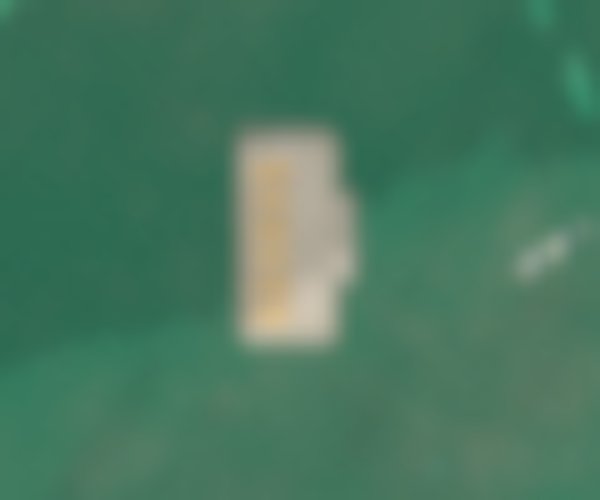

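Fifth view: a clean block, with its rib at mid-length on its +x side. The centre is about (0.439,-0.339), the top about 9 mm up and the short axis at about 26.5°. Now to the shutter.

Emit:
arm_command(
  plan=[
    {"dx": 0.018,"dy": 0,"dz": 0.026,"yaw": 0,"hand": 0},
    {"dx": 0.018,"dy": 0,"dz": 0.026,"yaw": 0,"hand": 0},
    {"dx": 0.018,"dy": 0,"dz": 0.027,"yaw": 0,"hand": 0},
    {"dx": 0.018,"dy": 0,"dz": 0.026,"yaw": 0,"hand": 0},
    {"dx": 0.017,"dy": 0,"dz": 0.027,"yaw": 0,"hand": 0},
    {"dx": 0.018,"dy": 0.001,"dz": 0.026,"yaw": 0,"hand": 0},
  ],
)

```text
time: 2.33
position: [0.45, -0.1493, 0.15]
orientation: [-1.571, -0.0, 0.433]
contact_force: [0.6, 0.7, 0.3]
grip_width: -0.004
```

Emit:
arm_command(
  plan=[
    {"dx": 0.026,"dy": 0.003,"dz": 0.019,"yaw": 0,"hand": 0},
    {"dx": 0.026,"dy": 0.003,"dz": 0.019,"yaw": 0,"hand": 0},
    {"dx": 0.026,"dy": 0.003,"dz": 0.02,"yaw": 0,"hand": 0},
    {"dx": 0.025,"dy": 0.004,"dz": 0.019,"yaw": 0,"hand": 0},
    {"dx": 0.026,"dy": 0.003,"dz": 0.02,"yaw": 0,"hand": 0},
    {"dx": 0.025,"dy": 0.004,"dz": 0.019,"yaw": 0,"hand": 0},
    {"dx": 0,"dy": 0,"dz": 0,"yaw": 0,"hand": 0},
    {"dx": 0,"dy": 0,"dz": 0,"yaw": 0,"hand": 0},
  ],
)

```text
time: 3.0
position: [0.5413, 0.0208, 0.1294]
orientation: [-1.571, 0.0, 0.436]
contact_force: [0.5, 0.2, 0.6]
grip_width: 0.002
```

```bash
python3 - <<'E'
from h import *
s=r.read_state(); print(s["time"],s["position"],s["orientation"],s["contact_force"],s["grip_width"])
w=r.get_image("wrist"); np.savez("w2.npz",**w); cv2.imwrite("pics/f.png",w["frame"])
f=w["frame"].astype(int); red=(f[...,2]-f[...,1]>60).astype(np.uint8)
n,l,st,c=cv2.connectedComponentsWithStats(red); print([a.tolist() for a in st if a[4]>100])
E
```

```text
3.0 [0.54126143 0.02082355 0.1293733 ] [-1.57088970e+00  2.92028867e-04  4.36442698e-01] [0.49967099 0.19434406 0.60908831] 0.001761373761214827
[[0, 0, 640, 400, 253555], [280, 150, 89, 85, 2253], [540, 189, 13, 12, 128]]
```

View pics/f.png

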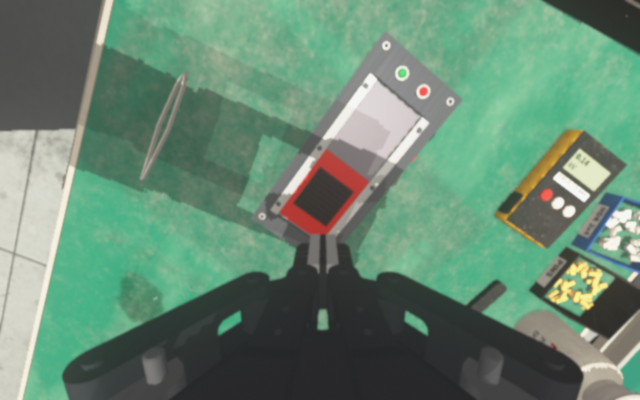

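Sixth view: the shutter is red, with its dark pad centred near (325,196). The deck screws at (388,45), (451,101) and (262,215) and the white strips are also visible. I'll measure the pad, plate and deck.

```bash
python3 - <<'E'
from h import *
im={k:v for k,v in np.load("w2.npz").items()}
f=im["frame"].astype(int); b,g,rr=f[...,0],f[...,1],f[...,2]; C=cloud(im)
red=((rr-g)>60).astype(np.uint8); n,l,st,c=cv2.connectedComponentsWithStats(red)
i=[k for k in range(1,n) if st[k,0]==280][0]; zr=np.median(C[l==i][:,2])
z0=np.median(C[150:200,200:240,2]); print("red z",zr,"bench z",z0, "deck near buttons", np.median(C[55:70,405:415,2]))
pad=np.zeros_like(red); pad[160:232,288:362]=((rr<70)&(g<70))[160:232,288:362]
n2,l2,s2,c2=cv2.connectedComponentsWithStats(pad); j=1+np.argmax(s2[1:,4])
for z in (.042,.046,.05):
  for nm,m in(("pad",l2==j),("red",l==i)):
    v,u=np.where(m); P=onplane(im,u.astype(float),v.astype(float),z)[:,:2]
    rc=cv2.minAreaRect((P*1000).astype(np.float32)); print(z,nm,rc)
# tester body: screws / whole outline at deck
E
```

```text
red z 0.04206917121605003 bench z 0.0018274429895825395 deck near buttons 0.04250149074317666
0.042 pad ((540.1461181640625, 21.103742599487305), (40.512699127197266, 36.74734878540039), 78.1548843383789)
0.042 red ((540.2630615234375, 21.279415130615234), (76.25892639160156, 51.044429779052734), 78.06621551513672)
0.046 pad ((539.699462890625, 22.061756134033203), (39.87517166137695, 36.16908264160156), 78.15491485595703)
0.046 red ((539.8145751953125, 22.234668731689453), (75.05888366699219, 50.241153717041016), 78.06623077392578)
0.05 pad ((539.2528076171875, 23.01975440979004), (39.2376594543457, 35.5908203125), 78.15489959716797)
0.05 red ((539.3660278320312, 23.18990135192871), (73.85887908935547, 49.43795394897461), 78.06609344482422)
```

Emit:
arm_command(
  plan=[
    {"dx": 0,"dy": 0.025,"dz": 0,"yaw": 0,"hand": 0},
    {"dx": 0,"dy": 0.025,"dz": 0,"yaw": 0,"hand": 0},
    {"dx": 0,"dy": 0.012,"dz": 0,"yaw": 0,"hand": 0},
    {"dx": 0,"dy": 0.006,"dz": 0,"yaw": 0,"hand": 0},
    {"dx": 0,"dy": 0.003,"dz": 0,"yaw": 0,"hand": 0},
    {"dx": 0,"dy": 0.002,"dz": 0,"yaw": 0,"hand": 0},
    {"dx": 0,"dy": 0.0,"dz": 0,"yaw": 0,"hand": 0},
  ],
)

```text
time: 3.63
position: [0.5413, 0.0202, 0.0571]
orientation: [-1.571, -0.001, 0.436]
contact_force: [-0.1, -0.5, 0.8]
grip_width: -0.001
```

Emit:
arm_command(
  plan=[
    {"dx": 0,"dy": 0.001,"dz": 0,"yaw": 0,"hand": 0},
    {"dx": 0,"dy": 0.001,"dz": 0,"yaw": 0,"hand": 0},
    {"dx": 0,"dy": 0,"dz": 0,"yaw": 0,"hand": 0},
  ],
)

```text
time: 3.88
position: [0.5412, 0.0206, 0.055]
orientation: [-1.571, -0.001, 0.436]
contact_force: [0.2, 0.4, 0.8]
grip_width: -0.0
```

Emit:
arm_command(
  plan=[
    {"dx": 0,"dy": 0.001,"dz": 0,"yaw": 0,"hand": 0},
    {"dx": 0,"dy": 0.001,"dz": 0,"yaw": 0,"hand": 0},
    {"dx": 0,"dy": 0,"dz": 0,"yaw": 0,"hand": 0},
  ],
)

```text
time: 4.13
position: [0.5408, 0.0205, 0.0525]
orientation: [-1.571, 0.0, 0.436]
contact_force: [-0.5, 0.2, 0.4]
grip_width: 0.002
```

Emit:
arm_command(
  plan=[
    {"dx": 0,"dy": 0.001,"dz": 0,"yaw": 0,"hand": 0},
    {"dx": 0,"dy": 0,"dz": 0,"yaw": 0,"hand": 0},
  ],
)

```text
time: 4.3
position: [0.5408, 0.0205, 0.0514]
orientation: [-1.571, 0.0, 0.436]
contact_force: [1.1, 0.9, 0.7]
grip_width: 0.0
```

Emit:
arm_command(
  plan=[
    {"dx": 0,"dy": 0.0007,"dz": 0,"yaw": 0,"hand": 0},
    {"dx": 0,"dy": 0,"dz": 0,"yaw": 0,"hand": 0},
  ],
)

```text
time: 4.47
position: [0.5408, 0.0205, 0.0508]
orientation: [-1.571, 0.0, 0.436]
contact_force: [0.4, 0.2, 0.3]
grip_width: -0.001
```

Emit:
arm_command(
  plan=[
    {"dx": 0,"dy": 0.0007,"dz": 0,"yaw": 0,"hand": 0},
    {"dx": 0,"dy": 0,"dz": 0,"yaw": 0,"hand": 0},
  ],
)

```text
time: 4.63
position: [0.5408, 0.0205, 0.0501]
orientation: [-1.571, 0.0, 0.436]
contact_force: [0.2, 0.0, -1.2]
grip_width: -0.002
```

Emit:
arm_command(
  plan=[
    {"dx": 0,"dy": 0.0006,"dz": 0,"yaw": 0,"hand": 0},
    {"dx": 0,"dy": 0,"dz": 0,"yaw": 0,"hand": 0},
  ],
)

```text
time: 4.8
position: [0.5408, 0.0205, 0.0495]
orientation: [-1.571, 0.0, 0.436]
contact_force: [-1.1, 0.0, -0.1]
grip_width: 0.003
```

Emit:
arm_command(
  plan=[
    {"dx": 0,"dy": 0.0006,"dz": 0,"yaw": 0,"hand": 0},
    {"dx": 0,"dy": 0,"dz": 0,"yaw": 0,"hand": 0},
  ],
)

```text
time: 4.97
position: [0.5408, 0.0205, 0.0489]
orientation: [-1.571, 0.0, 0.436]
contact_force: [-0.1, -0.2, -1.5]
grip_width: -0.004
```

Emit:
arm_command(
  plan=[
    {"dx": 0,"dy": 0.0005,"dz": 0,"yaw": 0,"hand": 0},
    {"dx": 0,"dy": 0,"dz": 0,"yaw": 0,"hand": 0},
  ],
)

```text
time: 5.13
position: [0.5408, 0.0205, 0.0484]
orientation: [-1.571, 0.0, 0.436]
contact_force: [-0.2, 0.6, -0.9]
grip_width: -0.0
```

Emit:
arm_command(
  plan=[
    {"dx": 0,"dy": 0.0005,"dz": 0,"yaw": 0,"hand": 0},
    {"dx": 0,"dy": 0,"dz": 0,"yaw": 0,"hand": 0},
  ],
)

```text
time: 5.3
position: [0.5408, 0.0205, 0.0479]
orientation: [-1.571, 0.0, 0.436]
contact_force: [0.0, 0.4, -0.2]
grip_width: 0.001
```

Emit:
arm_command(
  plan=[
    {"dx": 0,"dy": 0.0005,"dz": 0,"yaw": 0,"hand": 0},
    {"dx": 0,"dy": 0,"dz": 0,"yaw": 0,"hand": 0},
  ],
)

```text
time: 5.47
position: [0.5408, 0.0205, 0.0474]
orientation: [-1.571, 0.0, 0.436]
contact_force: [0.2, -0.8, -0.1]
grip_width: -0.003
```

Emit:
arm_command(
  plan=[
    {"dx": 0,"dy": 0.0005,"dz": 0,"yaw": 0,"hand": 0},
    {"dx": 0,"dy": 0,"dz": 0,"yaw": 0,"hand": 0},
  ],
)

```text
time: 5.63
position: [0.5408, 0.0205, 0.0469]
orientation: [-1.571, 0.0, 0.436]
contact_force: [0.7, 0.5, 0.4]
grip_width: 0.002
```

Emit:
arm_command(
  plan=[
    {"dx": 0,"dy": 0.0005,"dz": 0,"yaw": 0,"hand": 0},
    {"dx": 0,"dy": 0,"dz": 0,"yaw": 0,"hand": 0},
  ],
)

```text
time: 5.8
position: [0.5408, 0.0205, 0.0464]
orientation: [-1.571, 0.0, 0.436]
contact_force: [0.3, -1.1, 0.9]
grip_width: -0.001
```

Emit:
arm_command(
  plan=[
    {"dx": 0,"dy": 0.0005,"dz": 0,"yaw": 0,"hand": 0},
    {"dx": 0,"dy": 0,"dz": 0,"yaw": 0,"hand": 0},
  ],
)

```text
time: 5.97
position: [0.5408, 0.0205, 0.0459]
orientation: [-1.571, 0.0, 0.436]
contact_force: [0.5, 0.3, -0.3]
grip_width: -0.001
```

```bash
python3 - <<'E'
from h import *
s=r.read_state(); print(s["time"],s["position"],s["orientation"],s["contact_force"],s["joint_torque"].round(2))
w=r.get_image("wrist"); t=r.get_image("side"); np.savez("w3.npz",**w)
C=cloud(w); print("bench",np.median(C[100:130,150:200,2]))
im=np.vstack([cv2.resize(w["frame"][150:320,200:440],None,fx=2,fy=2,interpolation=2)[:,:480],cv2.resize(t["frame"][195:285,230:350],None,fx=2.8,fy=2.8)[:, :336].copy()[:,:][:252] if 0 else cv2.resize(t["frame"][195:285,230:350],(480,250),interpolation=2)])
cv2.imwrite("pics/g.png",im)
E
```

```text
5.9667 [0.54081349 0.02047082 0.04591777] [-1.57078693e+00  6.06916985e-05  4.36003793e-01] [ 0.52800283  0.2905743  -0.2657902 ] [ 0.000e+00 -5.617e+01 -2.416e+01 -0.000e+00 -2.000e-02 -0.000e+00]
bench 0.0018107833391543954
```

View pics/g.png

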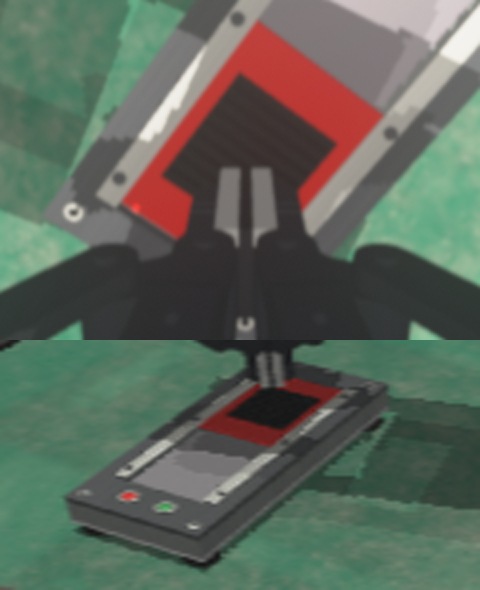

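Seventh view: the fingertips seem to end over the -y part of the shutter, possibly still above it. I'll measure the tip's 3D position from the depth data.

```bash
python3 - <<'E'
from h import *
im={k:v for k,v in np.load("w3.npz").items()}
C=cloud(im)
for v in range(222,262,3): print(v,[ (C[v,u]*1000).round(1).tolist() for u in (314,333)], im["frame"][v,314])
f=im["frame"].astype(int); red=((f[...,2]-f[...,1])>60); red[:,:250]=0; red[:,420:]=0
print("red",np.median(C[red],0), im["pose"][:3,3])
t=r.get_image("side"); np.savez("s3.npz",**t); Ct=cloud(t)
m=np.zeros((400,640),bool); m[195:285,230:350]=1
m&=((Ct[...,2]>.03)&(Ct[...,2]<.12))
for v in range(197,225,2): print(v,[(Ct[v,u]*1000).round(0).tolist() for u in (294,298)])
E
```

```text
222 [[532.2, 23.3, 42.1], [543.4, 28.7, 42.6]] [51 53 61]
225 [[533.2, 21.2, 41.5], [544.3, 26.7, 42.2]] [49 51 59]
228 [[534.0, 19.4, 41.7], [545.3, 24.7, 41.9]] [48 49 57]
231 [[534.8, 17.7, 42.3], [546.0, 23.1, 42.9]] [50 53 60]
234 [[531.0, 28.5, 75.3], [540.3, 32.4, 74.4]] [ 96  99 104]
237 [[531.2, 28.1, 78.3], [540.1, 32.5, 78.9]] [115 118 123]
240 [[531.2, 28.4, 82.7], [540.0, 32.4, 82.5]] [115 118 123]
243 [[531.2, 28.9, 87.5], [539.6, 32.9, 87.6]] [115 118 123]
246 [[531.5, 28.3, 89.5], [539.8, 32.3, 89.8]] [115 118 123]
249 [[531.6, 28.3, 92.6], [539.6, 32.4, 93.4]] [116 119 123]
252 [[531.6, 28.7, 96.7], [539.5, 32.2, 96.3]] [115 118 122]
255 [[531.8, 28.4, 99.1], [539.3, 32.4, 99.8]] [115 118 123]
258 [[531.8, 28.5, 102.1], [539.5, 31.8, 101.5]] [115 118 122]
261 [[531.8, 28.7, 105.2], [539.3, 32.0, 104.7]] [115 118 122]
red [0.53395398 0.04419475 0.04211536] [0.51129956 0.08164313 0.21271222]
197 [[540.0, 34.0, 118.0], [532.0, 28.0, 115.0]]
199 [[540.0, 35.0, 113.0], [532.0, 30.0, 111.0]]
201 [[541.0, 32.0, 105.0], [533.0, 30.0, 105.0]]
203 [[541.0, 34.0, 100.0], [532.0, 31.0, 100.0]]
205 [[541.0, 36.0, 96.0], [533.0, 30.0, 93.0]]
207 [[543.0, 32.0, 86.0], [534.0, 29.0, 87.0]]
209 [[544.0, 30.0, 79.0], [216.0, 740.0, 744.0]]
211 [[559.0, 0.0, 44.0], [535.0, 30.0, 75.0]]
213 [[555.0, 9.0, 46.0], [548.0, 2.0, 42.0]]
215 [[554.0, 13.0, 43.0], [545.0, 9.0, 42.0]]
217 [[552.0, 18.0, 42.0], [541.0, 18.0, 45.0]]
219 [[549.0, 25.0, 43.0], [539.0, 25.0, 45.0]]
221 [[546.0, 33.0, 44.0], [537.0, 29.0, 43.0]]
223 [[544.0, 39.0, 43.0], [536.0, 34.0, 41.0]]
```

Both cameras put the closed fingertips at z≈74 mm with the TCP reading 46 mm. So the tips are about 28 mm *behind* the reported TCP, not 8 mm ahead. The missing contact agrees with this, so I'll trust vision and touch and keep going down in checked steps.

Emit:
arm_command(
  plan=[
    {"dx": 0,"dy": 0.003,"dz": 0,"yaw": 0,"hand": 0},
    {"dx": 0,"dy": 0.003,"dz": 0,"yaw": 0,"hand": 0},
    {"dx": 0,"dy": 0,"dz": 0,"yaw": 0,"hand": 0},
  ],
)

```text
time: 6.37
position: [0.5404, 0.0205, 0.0393]
orientation: [-1.57, 0.001, 0.436]
contact_force: [-0.2, -0.6, 0.0]
grip_width: -0.004
```

Emit:
arm_command(
  plan=[
    {"dx": 0,"dy": 0.004,"dz": 0,"yaw": 0,"hand": 0},
    {"dx": 0,"dy": 0.004,"dz": 0,"yaw": 0,"hand": 0},
    {"dx": 0,"dy": 0,"dz": 0,"yaw": 0,"hand": 0},
  ],
)

```text
time: 6.62
position: [0.5403, 0.0205, 0.0311]
orientation: [-1.57, 0.001, 0.436]
contact_force: [-0.2, -0.6, 0.1]
grip_width: -0.0
```

```bash
cat > tip.py <<'E'
from h import *
s=r.read_state(); print(s["time"],s["position"],s["contact_force"])
w=r.get_image("wrist"); t=r.get_image("side"); C=cloud(w); Ct=cloud(t)
c=s["position"]; y=s["orientation"][2]
for n,K in(("wrist",C),("side",Ct)):
    d=K-c; a=d[...,0]*np.cos(y)+d[...,1]*np.sin(y); b=-d[...,0]*np.sin(y)+d[...,1]*np.cos(y)
    m=(abs(a)<.013)&(b>.003)&(b<.016)&(K[...,2]>.047)
    z=np.sort(K[m][:,2]); print(n,m.sum(),"tip z",z[:10].round(4))
E
python3 tip.py
```

```text
6.6167 [0.5402657  0.02046454 0.0310866 ] [-0.21214274 -0.63732163  0.07067861]
wrist 7641 tip z [0.0589 0.059  0.0591 0.0597 0.0597 0.0598 0.0599 0.06   0.06   0.0601]
side 296 tip z [0.0589 0.0605 0.0609 0.0612 0.0613 0.0616 0.0621 0.0634 0.0636 0.0638]
```

Emit:
arm_command(
  plan=[
    {"dx": 0,"dy": 0.004,"dz": 0,"yaw": 0,"hand": 0},
    {"dx": 0,"dy": 0.004,"dz": 0,"yaw": 0,"hand": 0},
    {"dx": 0,"dy": 0.002,"dz": 0,"yaw": 0,"hand": 0},
    {"dx": 0,"dy": 0,"dz": 0,"yaw": 0,"hand": 0},
  ],
)

```text
time: 7.05
position: [0.5404, 0.0205, 0.0214]
orientation: [-1.57, 0.001, 0.436]
contact_force: [-0.1, 0.1, -0.1]
grip_width: -0.0
```

Emit:
arm_command(
  plan=[
    {"dx": 0,"dy": 0.001,"dz": 0,"yaw": 0,"hand": 0},
    {"dx": 0,"dy": 0.001,"dz": 0,"yaw": 0,"hand": 0},
    {"dx": 0,"dy": 0,"dz": 0,"yaw": 0,"hand": 0},
  ],
)

```text
time: 7.3
position: [0.5408, 0.0205, 0.0199]
orientation: [-1.571, 0.0, 0.436]
contact_force: [0.1, 0.7, 0.3]
grip_width: -0.0
```

Emit:
arm_command(
  plan=[
    {"dx": 0,"dy": 0.0006,"dz": 0,"yaw": 0,"hand": 0},
    {"dx": 0,"dy": 0.0006,"dz": 0,"yaw": 0,"hand": 0},
    {"dx": 0,"dy": 0,"dz": 0,"yaw": 0,"hand": 0},
  ],
)

```text
time: 7.55
position: [0.5408, 0.0205, 0.0187]
orientation: [-1.571, -0.0, 0.436]
contact_force: [-0.2, -0.2, -0.2]
grip_width: 0.001
```

Emit:
arm_command(
  plan=[
    {"dx": 0,"dy": 0.0006,"dz": 0,"yaw": 0,"hand": 0},
    {"dx": 0,"dy": 0,"dz": 0,"yaw": 0,"hand": 0},
  ],
)

```text
time: 7.72
position: [0.5408, 0.0205, 0.0181]
orientation: [-1.571, 0.0, 0.436]
contact_force: [-0.4, -0.0, -0.4]
grip_width: -0.0
```

Emit:
arm_command(
  plan=[
    {"dx": 0,"dy": 0.0006,"dz": 0,"yaw": 0,"hand": 0},
    {"dx": 0,"dy": 0,"dz": 0,"yaw": 0,"hand": 0},
  ],
)

```text
time: 7.88
position: [0.5409, 0.0205, 0.018]
orientation: [-1.571, -0.0, 0.436]
contact_force: [-1.8, 0.4, 6.2]
grip_width: 0.002
```

Emit:
arm_command(
  plan=[
    {"dx": 0,"dy": 0.0006,"dz": 0,"yaw": 0,"hand": 0},
    {"dx": 0,"dy": 0,"dz": 0,"yaw": 0,"hand": 0},
  ],
)

```text
time: 8.05
position: [0.5409, 0.0205, 0.0179]
orientation: [-1.571, -0.0, 0.436]
contact_force: [-4.5, 0.1, 13.2]
grip_width: 0.0
```

Contact at TCP z = 18.1 mm, with a stiffness of about 12 N/mm. Now I'll drag along tester +y, which is tool (0.6, 0.8), for a short trial.

Emit:
arm_command(
  plan=[
    {"dx": 0,"dy": 0.0002,"dz": 0,"yaw": 0,"hand": 0},
    {"dx": 0.0012,"dy": 0,"dz": 0.0016,"yaw": 0,"hand": 0},
    {"dx": 0.0018,"dy": 0,"dz": 0.0024,"yaw": 0,"hand": 0},
    {"dx": 0.003,"dy": 0,"dz": 0.004,"yaw": 0,"hand": 0},
  ],
)

```text
time: 8.38
position: [0.5428, 0.0294, 0.0179]
orientation: [-1.572, 0.001, 0.436]
contact_force: [-6.1, -5.7, 15.8]
grip_width: -0.003
```

Emit:
arm_command(
  plan=[
    {"dx": 0.0026,"dy": 0,"dz": 0.0042,"yaw": 0,"hand": 0},
    {"dx": 0.003,"dy": 0,"dz": 0.004,"yaw": 0,"hand": 0},
    {"dx": 0.003,"dy": 0,"dz": 0.004,"yaw": 0,"hand": 0},
  ],
)

```text
time: 8.63
position: [0.5459, 0.0444, 0.0179]
orientation: [-1.572, -0.0, 0.436]
contact_force: [-3.3, -6.1, 14.4]
grip_width: 0.002
```

```bash
cat > red.py <<'E'
from h import *
s=r.read_state(); print(s["time"],s["position"].round(4),s["contact_force"].round(1))
A=np.array([.206,.9785])
for n in("side","top"):
    t=r.get_image(n); f=t["frame"].astype(int); m=(f[...,2]-f[...,1]>60); C=cloud(t)
    m&=(abs(C[...,0]-.548)<.06)&(abs(C[...,1]-.062)<.085)
    k,l,st,_=cv2.connectedComponentsWithStats(m.astype(np.uint8)); i=1+np.argmax(st[1:,4]); v,u=np.where(l==i)
    P=onplane(t,u.astype(float),v.astype(float),.0425)[:,:2]; a=(P-[.5402,.0212])@A
    print(n,st[i].tolist(),"along y: min %.4f max %.4f"%tuple(np.percentile(a,[1,99])))
E
python3 red.py
```

```text
8.6333 [0.5459 0.0444 0.0179] [-3.3 -6.1 14.4]
side [274, 216, 35, 24, 190] along y: min -0.0112 max 0.0659Traceback (most recent call last):
  File "red.py", line 7, in <module>
    k,l,st,_=cv2.connectedComponentsWithStats(m.astype(np.uint8)); i=1+np.argmax(st[1:,4]); v,u=np.where(l==i)
                                                                       ~~~~~~~~~^^^^^^^^^^
    return _wrapfunc(a, 'argmax', axis=axis, out=out, **kwds)
    return bound(*args, **kwds)
ValueError: attempt to get argmax of an empty sequence
```

The shutter follows, about 25 mm so far. I'll continue.

Emit:
arm_command(
  plan=[
    {"dx": 0.003,"dy": 0,"dz": 0.004,"yaw": 0,"hand": 0},
    {"dx": 0.003,"dy": 0,"dz": 0.004,"yaw": 0,"hand": 0},
    {"dx": 0.003,"dy": 0,"dz": 0.004,"yaw": 0,"hand": 0},
    {"dx": 0.003,"dy": 0,"dz": 0.004,"yaw": 0,"hand": 0},
  ],
)

```text
time: 9.07
position: [0.55, 0.064, 0.0179]
orientation: [-1.572, -0.0, 0.436]
contact_force: [-2.9, -5.6, 13.9]
grip_width: -0.005
```

Emit:
arm_command(
  plan=[
    {"dx": 0.003,"dy": 0,"dz": 0.004,"yaw": 0,"hand": 0},
    {"dx": 0.003,"dy": 0,"dz": 0.004,"yaw": 0,"hand": 0},
    {"dx": 0.003,"dy": 0,"dz": 0.004,"yaw": 0,"hand": 0},
    {"dx": 0.003,"dy": 0,"dz": 0.004,"yaw": 0,"hand": 0},
  ],
)

```text
time: 9.4
position: [0.5541, 0.0836, 0.0179]
orientation: [-1.572, -0.0, 0.436]
contact_force: [-2.0, -5.2, 13.7]
grip_width: 0.006
```

Emit:
arm_command(
  plan=[
    {"dx": 0.0024,"dy": 0,"dz": 0.0032,"yaw": 0,"hand": 0},
    {"dx": 0.0018,"dy": 0,"dz": 0.0024,"yaw": 0,"hand": 0},
    {"dx": 0.0006,"dy": 0,"dz": 0.0008,"yaw": 0,"hand": 0},
    {"dx": 0.0006,"dy": 0,"dz": 0.0008,"yaw": 0,"hand": 0},
    {"dx": 0.0003,"dy": 0,"dz": 0.0004,"yaw": 0,"hand": 0},
  ],
)

```text
time: 9.82
position: [0.5559, 0.092, 0.0179]
orientation: [-1.573, 0.001, 0.437]
contact_force: [-3.7, -12.0, 14.9]
grip_width: -0.001
```

Emit:
arm_command(
  plan=[
    {"dx": 0.0003,"dy": 0,"dz": 0.0004,"yaw": 0,"hand": 0},
    {"dx": 0.0003,"dy": 0,"dz": 0.0004,"yaw": 0,"hand": 0},
    {"dx": 0,"dy": 0,"dz": 0,"yaw": 0,"hand": 0},
  ],
)

```text
time: 10.07
position: [0.5561, 0.093, 0.0179]
orientation: [-1.573, 0.001, 0.437]
contact_force: [-3.6, -10.3, 15.1]
grip_width: 0.001
```

The y force rose from 5.5 to 12 N at 74 mm of travel, so the shutter is at its stop. I'll lift off and look at the nest on the way.

Emit:
arm_command(
  plan=[
    {"dx": 0,"dy": -0.01,"dz": 0,"yaw": 0,"hand": 0},
    {"dx": 0,"dy": -0.03,"dz": 0,"yaw": 0,"hand": 0},
    {"dx": 0,"dy": -0.03,"dz": 0,"yaw": 0,"hand": 0},
    {"dx": -0.015,"dy": 0,"dz": -0.035,"yaw": 0,"hand": 0},
    {"dx": -0.015,"dy": 0,"dz": -0.035,"yaw": 0,"hand": 0},
    {"dx": -0.014,"dy": 0,"dz": -0.035,"yaw": 0,"hand": 0},
    {"dx": 0,"dy": 0,"dz": 0,"yaw": 0,"hand": 0},
    {"dx": 0,"dy": 0,"dz": 0,"yaw": 0,"hand": 0},
  ],
)

```text
time: 10.73
position: [0.5606, -0.021, 0.0872]
orientation: [-1.571, -0.001, 0.433]
contact_force: [-0.4, 0.6, -0.6]
grip_width: -0.001
```

```bash
python3 - <<'E'
from h import *
s=r.read_state(); print(s["time"],s["position"],s["contact_force"].round(1))
w=r.get_image("wrist"); np.savez("w4.npz",**w)
f=w["frame"].astype(int); red=((f[...,2]-f[...,1]>60)).astype(np.uint8)
n,l,st,c=cv2.connectedComponentsWithStats(red); i=1+np.argmax(st[1:,4]); v,u=np.where(l==i)
for z in(.042,.045):
  P=onplane(w,u.astype(float),v.astype(float),z)[:,:2]; print(st[i].tolist(),cv2.minAreaRect((P*1000).astype(np.float32)))
o=np.array([.5402,.0212,.04]); pc=np.linalg.inv(w["pose"])@np.r_[o,1]; uu=w["cx"]-w["fx"]*pc[0]/pc[2]; vv=w["cy"]+w["fy"]*pc[1]/pc[2]; print(uu,vv)
a,b=int(max(vv-70,0)),int(max(uu-90,0)); print(a,b)
cv2.imwrite("pics/h.png",cv2.resize(w["frame"][a:a+140,b:b+180],None,fx=4,fy=4,interpolation=2))
E
```

```text
10.7333 [ 0.56058476 -0.02099976  0.08716934] [-0.4  0.6 -0.6]
[324, 0, 125, 136, 5087] ((555.1314086914062, 91.91995239257812), (77.00421905517578, 51.188568115234375), 78.14868927001953)
[324, 0, 125, 136, 5087] ((554.7920532226562, 91.18814086914062), (75.9142837524414, 50.46398162841797), 78.14869689941406)
322.8119209012778 152.37835666906264
82 232
```

View pics/h.png

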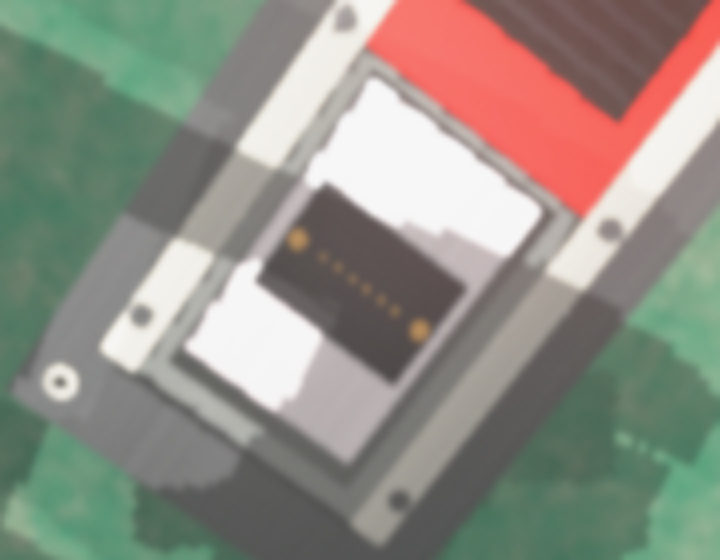

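Eighth view: the shutter is clear of the well. The dark nest block has crop corners (325,185), (465,290), (395,382) and (257,282), and gold pins run from (297,238) to (420,330). I'll turn these into positions.

```bash
python3 - <<'E'
from h import *
im={k:v for k,v in np.load("w4.npz").items()}; C=cloud(im)
A=np.array([.206,.9785]);X=np.array([.9785,-.206])
def F(c): c=np.array(c,float); return 232+(c[:,0]-1.5)/4,82+(c[:,1]-1.5)/4
u,v=F([(325,185),(465,290),(395,382),(257,282)])
for z in(.027,.03,.033):
    P=onplane(im,u,v,z)[:,:2]; print(z,P.mean(0).round(4),"sides",[np.linalg.norm(P[i]-P[(i+1)%4]).round(4) for i in range(4)])
    u2,v2=F([(297,238),(420,330)]); Q=onplane(im,u2,v2,z)[:,:2]; print("  pins mid",Q.mean(0).round(4),np.linalg.norm(Q[1]-Q[0]).round(4),"dir",np.degrees(np.arctan2(*(Q[1]-Q[0])[::-1])).round(2))
ur,vr=F([(370,50),(580,215)]); R=onplane(im,ur,vr,.0425)[:,:2]; print("red near edge",R.mean(0))
uw,vw=F([(370,75),(545,210),(350,465),(180,350)]); W=onplane(im,uw,vw,.043)[:,:2]; print("well",W.mean(0),[np.linalg.norm(W[i]-W[(i+1)%4]).round(4) for i in range(4)])
print("edge to well centre",(R.mean(0)-W.mean(0))@A)
print("depth block",np.median(C[145:150,318:326,2]), "deck", [C[int(b),int(a),2] for a,b in zip(*F([(60,330),(130,440),(200,470)]))])
E
```

```text
0.027 [0.5403 0.0192] sides [np.float64(0.0349), np.float64(0.0236), np.float64(0.0348), np.float64(0.0236)]
  pins mid [0.5399 0.0193] 0.031 dir -11.79
0.03 [0.5402 0.0195] sides [np.float64(0.0345), np.float64(0.0233), np.float64(0.0343), np.float64(0.0232)]
  pins mid [0.5397 0.0196] 0.0306 dir -11.79
0.033 [0.5401 0.0198] sides [np.float64(0.034), np.float64(0.0229), np.float64(0.0339), np.float64(0.0229)]
  pins mid [0.5396 0.0199] 0.0302 dir -11.79
red near edge [0.54741017 0.05437046]
well [0.5389491  0.02154154] [np.float64(0.0401), np.float64(0.0608), np.float64(0.0396), np.float64(0.0614)]
edge to well centre 0.03386607776543002
depth block 0.026548597112945882 deck [np.float64(0.04268880968167035), np.float64(0.04249130876815302), np.float64(0.04298854849528677)]
```

Nest centre is about (0.540, 0.020) with axes at -11.8°, consistent with the shut shutter's centre. Next I'll go to a free spot beside the white connector for a closed-finger touch on the bench as height reference.

```bash
python3 - <<'E'
from h import *
plan([.435,-.12,.087],.46)
plan([.43,-.288,.03],.46,[.435,-.12,.087],.46,step=.038)
E
```

```text
[-0.031, 0.0, -0.008, -0.005]
[-0.031, 0.0, -0.007, -0.005]
[-0.031, 0.0, -0.007, -0.005]
[-0.032, 0.0, -0.007, -0.005]
[-0.031, 0.0, -0.008, -0.006]
end [ 0.4355 -0.1202  0.087 ] 0.46
[-0.016, 0.011, -0.03, -0.0]
[-0.016, 0.012, -0.03, -0.0]
[-0.016, 0.011, -0.029, -0.0]
[-0.016, 0.012, -0.03, -0.0]
[-0.015, 0.011, -0.029, -0.0]
end [ 0.4299 -0.2877  0.03  ] 0.46
```

Emit:
arm_command(
  plan=[
    {"dx": -0.031,"dy": 0,"dz": -0.008,"yaw": -0.005,"hand": 0},
    {"dx": -0.031,"dy": 0,"dz": -0.007,"yaw": -0.005,"hand": 0},
    {"dx": -0.031,"dy": 0,"dz": -0.007,"yaw": -0.005,"hand": 0},
    {"dx": -0.032,"dy": 0,"dz": -0.007,"yaw": -0.005,"hand": 0},
    {"dx": -0.031,"dy": 0,"dz": -0.008,"yaw": -0.006,"hand": 0},
  ],
)

```text
time: 11.2
position: [0.4344, -0.1192, 0.0867]
orientation: [-1.57, 0.0, 0.464]
contact_force: [0.9, -0.7, -0.1]
grip_width: 0.002
```

Emit:
arm_command(
  plan=[
    {"dx": -0.016,"dy": 0.011,"dz": -0.03,"yaw": 0,"hand": 0},
    {"dx": -0.016,"dy": 0.012,"dz": -0.03,"yaw": 0,"hand": 0},
    {"dx": -0.016,"dy": 0.011,"dz": -0.029,"yaw": 0,"hand": 0},
    {"dx": -0.016,"dy": 0.012,"dz": -0.03,"yaw": 0,"hand": 0},
    {"dx": -0.015,"dy": 0.011,"dz": -0.029,"yaw": 0,"hand": 0},
    {"dx": 0,"dy": 0.025,"dz": 0,"yaw": 0,"hand": 0},
    {"dx": 0,"dy": 0.015,"dz": 0,"yaw": 0,"hand": 0},
    {"dx": 0,"dy": 0,"dz": 0,"yaw": 0,"hand": 0},
  ],
)

```text
time: 11.87
position: [0.4295, -0.286, -0.0129]
orientation: [-1.567, 0.002, 0.462]
contact_force: [-0.3, 0.8, -0.8]
grip_width: 0.004
```

Emit:
arm_command(
  plan=[
    {"dx": 0,"dy": 0.004,"dz": 0,"yaw": 0,"hand": 0},
    {"dx": 0,"dy": 0.003,"dz": 0,"yaw": 0,"hand": 0},
    {"dx": 0,"dy": 0,"dz": 0,"yaw": 0,"hand": 0},
  ],
)

```text
time: 12.12
position: [0.4316, -0.2872, -0.0168]
orientation: [-1.571, -0.0, 0.463]
contact_force: [-0.3, -0.4, -0.1]
grip_width: -0.002
```

```bash
sed -i 's/>.047)/>.002)/' tip.py; python3 tip.py
```

```text
12.1167 [ 0.43155305 -0.28720753 -0.01681975] [-0.27493486 -0.39089768 -0.14204432]
wrist 7870 tip z [0.002 0.002 0.002 0.002 0.002 0.002 0.002 0.002 0.002 0.002]
side 234 tip z [0.0021 0.0022 0.0023 0.0024 0.0024 0.0027 0.0028 0.003  0.003  0.0031]
```

Emit:
arm_command(
  plan=[
    {"dx": 0,"dy": 0.002,"dz": 0,"yaw": 0,"hand": 0},
    {"dx": 0,"dy": 0.001,"dz": 0,"yaw": 0,"hand": 0},
    {"dx": 0,"dy": 0,"dz": 0,"yaw": 0,"hand": 0},
  ],
)

```text
time: 12.47
position: [0.431, -0.2877, -0.0201]
orientation: [-1.571, -0.0, 0.462]
contact_force: [-0.4, -0.1, 0.1]
grip_width: 0.001
```

Emit:
arm_command(
  plan=[
    {"dx": 0,"dy": 0.001,"dz": 0,"yaw": 0,"hand": 0},
    {"dx": 0,"dy": 0.001,"dz": 0,"yaw": 0,"hand": 0},
    {"dx": 0,"dy": 0,"dz": 0,"yaw": 0,"hand": 0},
  ],
)

```text
time: 12.72
position: [0.4308, -0.2877, -0.0224]
orientation: [-1.571, 0.0, 0.462]
contact_force: [0.3, 0.0, -0.1]
grip_width: 0.001
```

Emit:
arm_command(
  plan=[
    {"dx": 0,"dy": 0.001,"dz": 0,"yaw": 0,"hand": 0},
    {"dx": 0,"dy": 0,"dz": 0,"yaw": 0,"hand": 0},
  ],
)

```text
time: 12.88
position: [0.4308, -0.2877, -0.0234]
orientation: [-1.571, 0.0, 0.462]
contact_force: [-0.2, 0.3, -0.7]
grip_width: 0.004
```

Emit:
arm_command(
  plan=[
    {"dx": 0,"dy": 0.001,"dz": 0,"yaw": 0,"hand": 0},
    {"dx": 0,"dy": 0,"dz": 0,"yaw": 0,"hand": 0},
  ],
)

```text
time: 13.05
position: [0.4308, -0.2877, -0.0244]
orientation: [-1.571, 0.0, 0.462]
contact_force: [0.0, -0.7, -0.1]
grip_width: 0.002
```

Emit:
arm_command(
  plan=[
    {"dx": 0,"dy": 0.001,"dz": 0,"yaw": 0,"hand": 0},
    {"dx": 0,"dy": 0,"dz": 0,"yaw": 0,"hand": 0},
  ],
)

```text
time: 13.22
position: [0.4309, -0.2878, -0.0246]
orientation: [-1.571, 0.0, 0.462]
contact_force: [-2.1, 1.1, 10.6]
grip_width: 0.0
```

Emit:
arm_command(
  plan=[
    {"dx": 0,"dy": 0.001,"dz": 0,"yaw": 0,"hand": 0},
    {"dx": 0,"dy": 0,"dz": 0,"yaw": 0,"hand": 0},
  ],
)

```text
time: 13.38
position: [0.4309, -0.2878, -0.0247]
orientation: [-1.571, -0.0, 0.462]
contact_force: [-5.9, 4.2, 25.4]
grip_width: 0.001
```

Emit:
arm_command(
  plan=[
    {"dx": 0,"dy": 0.0007,"dz": 0,"yaw": 0,"hand": 0},
    {"dx": 0,"dy": 0,"dz": 0,"yaw": 0,"hand": 0},
  ],
)

```text
time: 13.55
position: [0.431, -0.2878, -0.0247]
orientation: [-1.571, -0.0, 0.462]
contact_force: [-7.4, 5.9, 35.2]
grip_width: 0.0
```

Bench contact is at TCP z = -24.6 mm, peaking at 35 N and now backed off. That puts the shutter top at 42.7 mm, the deck at about 43.2 mm and the pocket floor at about 27.2 mm. Now I'll lift, part-open, hover over the white connector and measure it up close.

```bash
python3 - <<'E'
from h import *
plan([.4388,-.3392,.015],.46,[.431,-.2878,.015],.462,step=.03)
E
```

```text
[-0.008, -0.0, -0.025, 0.001]
[-0.008, -0.0, -0.024, 0.001]
end [ 0.4385 -0.3388  0.015 ] 0.46
```

Emit:
arm_command(
  plan=[
    {"dx": 0,"dy": -0.012,"dz": 0,"yaw": 0,"hand": 0.3},
    {"dx": 0,"dy": -0.03,"dz": 0,"yaw": 0,"hand": 0.3},
    {"dx": -0.008,"dy": 0,"dz": -0.025,"yaw": 0,"hand": 0.3},
    {"dx": -0.008,"dy": 0,"dz": -0.025,"yaw": 0,"hand": 0.3},
    {"dx": 0,"dy": 0,"dz": 0,"yaw": 0,"hand": 0.3},
    {"dx": 0,"dy": 0,"dz": 0,"yaw": 0,"hand": 0.3},
    {"dx": 0,"dy": 0,"dz": 0,"yaw": 0,"hand": 0.3},
  ],
)

```text
time: 14.13
position: [0.4381, -0.339, 0.0147]
orientation: [-1.569, 0.0, 0.461]
contact_force: [0.1, 0.2, 0.7]
grip_width: 0.295
```

```bash
python3 - <<'E'
from h import *
s=r.read_state(); print(s["time"],s["position"],s["orientation"],s["contact_force"].round(1),s["grip_width"])
w=r.get_image("wrist"); np.savez("w5.npz",**w)
f=w["frame"].astype(int); g,rr=f[...,1],f[...,2]; C=cloud(w); c=s["position"]
m=((rr-g)>-10)&(np.hypot(C[...,0]-.439,C[...,1]+.339)<.02)&(C[...,2]<.016)
n,l,st,_=cv2.connectedComponentsWithStats(m.astype(np.uint8)); i=1+np.argmax(st[1:,4]); print(st[i].tolist())
v,u=np.where(l==i); P=onplane(w,u.astype(float),v.astype(float),.009)[:,:2]; print(cv2.minAreaRect((P*1000).astype(np.float32)),P.mean(0))
x,y,ww,hh=st[i][:4]; cv2.imwrite("pics/i.png",cv2.resize(w["frame"][max(0,y-30):y+hh+50,max(0,x-50):x+ww+50],None,fx=4,fy=4,interpolation=2))
E
```

```text
14.1333 [ 0.43814981 -0.33897899  0.01469731] [-1.56946476e+00  4.86870648e-04  4.61401568e-01] [0.1 0.2 0.7] 0.2951580316354881
[318, 212, 19, 36, 607]
((439.9254455566406, -338.1148376464844), (12.043741226196289, 24.894121170043945), 26.153106689453125) [ 0.43930741 -0.33827879]
```

View pics/i.png

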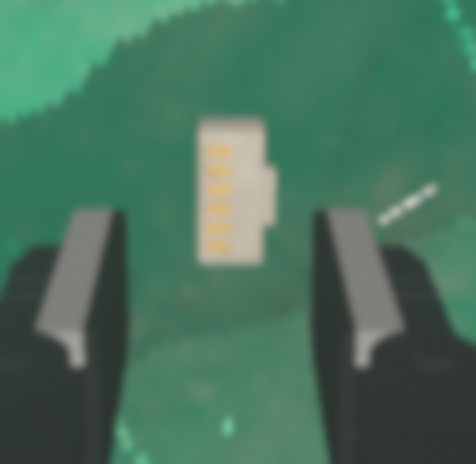

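Ninth view: the connector lies between the open jaws, about 2 mm off toward tool +x, aligned at 26.2° and centred along its length. I'll shift, lower and grip.

Emit:
arm_command(
  plan=[
    {"dx": 0.002,"dy": 0,"dz": 0,"yaw": 0.004,"hand": 0.3},
    {"dx": 0,"dy": 0.015,"dz": 0,"yaw": 0,"hand": 0.3},
    {"dx": 0,"dy": 0.012,"dz": 0,"yaw": 0,"hand": 0.3},
    {"dx": 0,"dy": 0.005,"dz": 0,"yaw": 0,"hand": 0.3},
    {"dx": 0,"dy": 0.003,"dz": 0,"yaw": 0,"hand": 0.3},
    {"dx": 0,"dy": 0,"dz": 0,"yaw": 0,"hand": 0.3},
    {"dx": 0,"dy": 0,"dz": 0,"yaw": 0,"hand": 0.3},
  ],
)

```text
time: 14.77
position: [0.4406, -0.3386, -0.02]
orientation: [-1.57, 0.0, 0.458]
contact_force: [0.4, 0.4, 0.2]
grip_width: 0.299
```

Emit:
arm_command(
  plan=[
    {"dx": 0,"dy": 0,"dz": 0,"yaw": 0,"hand": 0},
    {"dx": 0,"dy": 0,"dz": 0,"yaw": 0,"hand": 0},
    {"dx": 0,"dy": 0,"dz": 0,"yaw": 0,"hand": 0},
    {"dx": 0,"dy": 0,"dz": 0,"yaw": 0,"hand": 0},
  ],
  grip_force=20,
)

```text
time: 15.1
position: [0.4409, -0.339, -0.0194]
orientation: [-1.572, -0.0, 0.458]
contact_force: [-0.3, -0.9, 2.5]
grip_width: 0.118
```

Emit:
arm_command(
  plan=[
    {"dx": 0,"dy": 0,"dz": 0,"yaw": 0,"hand": 0},
    {"dx": 0,"dy": -0.004,"dz": 0,"yaw": 0,"hand": 0},
    {"dx": 0,"dy": -0.02,"dz": 0,"yaw": 0,"hand": 0},
    {"dx": 0,"dy": -0.02,"dz": 0,"yaw": 0,"hand": 0},
    {"dx": 0,"dy": -0.02,"dz": 0,"yaw": 0,"hand": 0},
    {"dx": 0,"dy": -0.02,"dz": 0,"yaw": 0,"hand": 0},
    {"dx": 0,"dy": 0,"dz": 0,"yaw": 0,"hand": 0},
    {"dx": 0,"dy": 0,"dz": 0,"yaw": 0,"hand": 0},
  ],
)

```text
time: 15.77
position: [0.4413, -0.3392, 0.0652]
orientation: [-1.573, -0.001, 0.458]
contact_force: [0.0, -0.0, -0.2]
grip_width: 0.117
```

```bash
cat > held.py <<'E'
from h import *
s=r.read_state(); print(s["time"],s["position"].round(4),s["orientation"].round(3),s["contact_force"].round(1),s["grip_width"])
w=r.get_image("wrist"); np.savez("w6.npz",**w); f=w["frame"].astype(int)
y=s["orientation"][2]; c=s["position"]; tx=np.array([np.cos(y),np.sin(y),0]); tz=np.array([-np.sin(y),np.cos(y),0])
x0,y0=270,190; cv2.imwrite("pics/j.png",cv2.resize(w["frame"][y0:y0+110,x0:x0+110],None,fx=5,fy=5,interpolation=2))
C=cloud(w); d=C-c; m=(f[...,2]-f[...,1]>-10)&(f.sum(2)>300)&(abs(d@tx)<.02)&(abs(d@tz)<.03)&(d[...,2]>.01)&(d[...,2]<.045)
n,l,st,_=cv2.connectedComponentsWithStats(m.astype(np.uint8)); 
for i in range(1,n):
    if st[i,4]>40: print(st[i].tolist(),"tool x/z, z med",np.median((d@tx)[l==i]).round(4),np.percentile((d@tz)[l==i],[1,50,99]).round(4),np.median(C[l==i][:,2]).round(4))
E
python3 held.py
python3 - <<'E'
from h import *
plan([.46,-.15,.09],1.0); plan([.5403,.0203,.065],1.365,[.46,-.15,.09],1.0)
E
```

```text
15.7667 [ 0.4413 -0.3392  0.0652] [-1.573e+00 -1.000e-03  4.580e-01] [ 0.  -0.  -0.2] 0.11729677354783308
[313, 227, 20, 45, 891] tool x/z, z med -0.0013 [-0.0115  0.0023  0.0125] 0.0931
[299, 235, 11, 13, 110] tool x/z, z med -0.0101 [0.0108 0.0114 0.012 ] 0.1034
[336, 235, 11, 13, 111] tool x/z, z med 0.0079 [0.0108 0.0114 0.012 ] 0.1033
[0.017, -0.004, 0.027, -0.09]
[0.019, -0.004, 0.025, -0.09]
[0.021, -0.004, 0.023, -0.09]
[0.023, -0.005, 0.021, -0.091]
[0.026, -0.004, 0.019, -0.09]
[0.027, -0.005, 0.017, -0.091]
end [ 0.4605 -0.1501  0.0902] 1.0
[0.031, 0.004, 0.004, -0.061]
[0.031, 0.004, 0.002, -0.061]
[0.031, 0.004, 0.0, -0.061]
[0.032, 0.004, -0.002, -0.061]
[0.031, 0.004, -0.003, -0.061]
[0.031, 0.005, -0.005, -0.06]
end [0.5399 0.0201 0.065 ] 1.365
```

View pics/j.png

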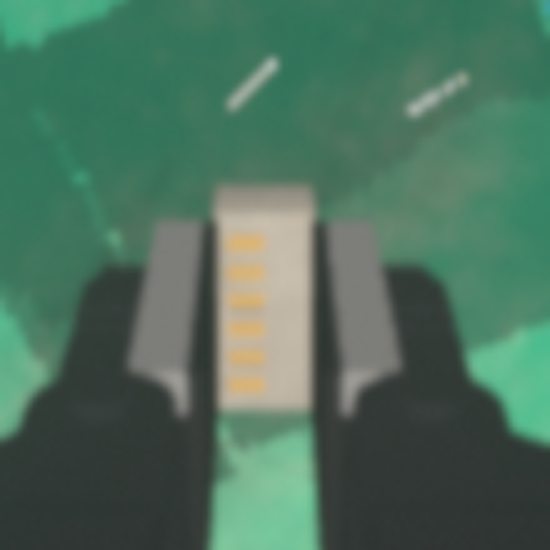

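Tenth view: the connector is held straight, contacts up and centred between the pads. Its long axis is along tool z. The pads' own position shows a wrist-camera bias of about 1.1 mm along tool x. A second view of the nest at the placing yaw will solve for the bias.

```bash
python3 - <<'E'
from h import *
plan([.5854,.0121,.087],1.364,[.4605,-.1501,.0902],1.0)
im={k:v for k,v in np.load("w4.npz").items()}
f=im["frame"]; hsv=cv2.cvtColor(f,cv2.COLOR_BGR2HSV); C=cloud(im)
m=cv2.inRange(hsv,(8,80,80),(30,255,255))*((np.hypot(C[...,0]-.54,C[...,1]-.02)<.03)&(C[...,2]<.037))
n,l,st,c=cv2.connectedComponentsWithStats(m.astype(np.uint8)); print([(s.tolist(),q.round(1).tolist()) for s,q in zip(st[1:],c[1:]) if s[4]>4])
E
```

```text
[0.034, 0.001, -0.003, -0.061]
[0.034, 0.0, -0.005, -0.061]
[0.033, 0.001, -0.007, -0.061]
[0.033, 0.0, -0.009, -0.06]
[0.032, 0.001, -0.011, -0.061]
[0.032, 0.0, -0.013, -0.06]
end [0.5855 0.0122 0.0872] 1.364
[([304, 139, 5, 6, 24], [306.0, 141.5]), ([334, 162, 6, 6, 24], [336.4, 164.2])]
```

Emit:
arm_command(
  plan=[
    {"dx": 0.017,"dy": -0.004,"dz": 0.027,"yaw": -0.09,"hand": 0},
    {"dx": 0.019,"dy": -0.004,"dz": 0.025,"yaw": -0.09,"hand": 0},
    {"dx": 0.021,"dy": -0.004,"dz": 0.023,"yaw": -0.09,"hand": 0},
    {"dx": 0.023,"dy": -0.005,"dz": 0.021,"yaw": -0.091,"hand": 0},
    {"dx": 0.026,"dy": -0.004,"dz": 0.019,"yaw": -0.09,"hand": 0},
    {"dx": 0.027,"dy": -0.005,"dz": 0.017,"yaw": -0.091,"hand": 0},
  ],
)

```text
time: 16.32
position: [0.4595, -0.1484, 0.0889]
orientation: [-1.568, 0.001, 1.004]
contact_force: [0.6, -0.1, -0.9]
grip_width: 0.116
```

Emit:
arm_command(
  plan=[
    {"dx": 0.034,"dy": 0.001,"dz": -0.003,"yaw": -0.061,"hand": 0},
    {"dx": 0.034,"dy": 0,"dz": -0.005,"yaw": -0.061,"hand": 0},
    {"dx": 0.033,"dy": 0.001,"dz": -0.007,"yaw": -0.061,"hand": 0},
    {"dx": 0.033,"dy": 0,"dz": -0.009,"yaw": -0.06,"hand": 0},
    {"dx": 0.032,"dy": 0.001,"dz": -0.011,"yaw": -0.061,"hand": 0},
    {"dx": 0.032,"dy": 0,"dz": -0.013,"yaw": -0.06,"hand": 0},
    {"dx": 0,"dy": 0,"dz": 0,"yaw": 0,"hand": 0},
    {"dx": 0,"dy": 0,"dz": 0,"yaw": 0,"hand": 0},
  ],
)

```text
time: 16.98
position: [0.5853, 0.0135, 0.0855]
orientation: [-1.569, 0.0, 1.366]
contact_force: [-0.6, -0.0, -0.2]
grip_width: 0.117
```

```bash
python3 - <<'E'
from h import *
s=r.read_state(); print(s["time"],s["position"],s["orientation"],s["grip_width"])
w=r.get_image("wrist"); np.savez("w7.npz",**w)
def pins(im,z):
    hsv=cv2.cvtColor(im["frame"],cv2.COLOR_BGR2HSV); C=cloud(im)
    m=cv2.inRange(hsv,(8,80,80),(30,255,255))*((np.hypot(C[...,0]-.54,C[...,1]-.02)<.03)&(C[...,2]<.037))
    n,l,st,c=cv2.connectedComponentsWithStats(m.astype(np.uint8)); k=np.argsort(-st[1:,4])[:2]+1
    P=onplane(im,c[k,0],c[k,1],z)[:,:2]; return st[k,4],P
a={k:v for k,v in np.load("w4.npz").items()}
R=lambda y:np.array([[np.cos(y),-np.sin(y)],[np.sin(y),np.cos(y)]])
for z in(.0285,.0302,.032):
    n1,p1=pins(a,z); n2,p2=pins(w,z); d=lambda p:np.linalg.norm(p[0]-p[1]).round(4)
    ang=lambda p:np.degrees(np.arctan((p[1]-p[0])[1]/(p[1]-p[0])[0])).round(2)
    m1,m2=p1.mean(0),p2.mean(0); b=np.linalg.solve(R(.433)-R(s["orientation"][2]),m2-m1)
    print(z,n1,n2,m1.round(4),m2.round(4),d(p1),d(p2),ang(p1),ang(p2),"bias",b.round(4),"true",(m1+R(.433)@b).round(4))
E
```

```text
16.9833 [0.58532019 0.01350541 0.0854999 ] [-1.56878998e+00  4.94363946e-04  1.36627440e+00] 0.11691493028542042
0.0285 [24 24] [31 31] [0.5398 0.0193] [0.5399 0.0195] 0.0304 0.0303 -11.82 -11.7 bias [-0.      0.0002] true [0.5397 0.0195]
0.0302 [24 24] [31 31] [0.5398 0.0194] [0.5398 0.0195] 0.0302 0.0301 -11.82 -11.7 bias [-0.      0.0001] true [0.5397 0.0195]
0.032 [24 24] [31 31] [0.5397 0.0196] [0.5396 0.0196] 0.0299 0.0298 -11.82 -11.7 bias [-0.0001 -0.0001] true [0.5397 0.0195]
```

The nest pins give the same centre from both yaws, (0.5397, 0.0195), and the top-camera estimate is about 0.5–1 mm higher in y. The rib faces tester +y, so I aim the jaws at (0.5397, 0.0193). The seated TCP height should be about 7.4 mm, or about 10.4 mm if it sits on the rim.

```bash
python3 - <<'E'
from h import *
plan([.5397,.0193,.035],1.3645,[.5853,.0128,.0862],1.365,step=.03)
E
```

```text
[-0.001, 0.017, 0.015, 0.0]
[-0.001, 0.017, 0.015, 0.0]
[-0.001, 0.017, 0.016, 0.0]
end [0.5397 0.0193 0.0352] 1.365
```

Emit:
arm_command(
  plan=[
    {"dx": -0.001,"dy": 0.01,"dz": 0.015,"yaw": 0,"hand": 0},
    {"dx": -0.001,"dy": 0.017,"dz": 0.015,"yaw": 0,"hand": 0},
    {"dx": -0.001,"dy": 0.017,"dz": 0.016,"yaw": 0,"hand": 0},
    {"dx": 0,"dy": 0.006,"dz": 0,"yaw": 0,"hand": 0},
    {"dx": 0,"dy": 0,"dz": 0,"yaw": 0,"hand": 0},
    {"dx": 0,"dy": 0,"dz": 0,"yaw": 0,"hand": 0},
    {"dx": 0,"dy": 0,"dz": 0,"yaw": 0,"hand": 0},
    {"dx": 0,"dy": 0,"dz": 0,"yaw": 0,"hand": 0},
  ],
)

```text
time: 17.7
position: [0.5414, 0.0184, 0.038]
orientation: [-1.573, -0.0, 1.363]
contact_force: [-0.1, -0.8, 0.7]
grip_width: 0.115
```

Emit:
arm_command(
  plan=[
    {"dx": 0.0005,"dy": 0.01,"dz": 0.0018,"yaw": 0,"hand": 0},
    {"dx": 0,"dy": 0.008,"dz": 0,"yaw": 0,"hand": 0},
    {"dx": 0,"dy": 0,"dz": 0,"yaw": 0,"hand": 0},
    {"dx": 0,"dy": 0,"dz": 0,"yaw": 0,"hand": 0},
    {"dx": 0,"dy": 0,"dz": 0,"yaw": 0,"hand": 0},
  ],
)

```text
time: 18.12
position: [0.5381, 0.0196, 0.0188]
orientation: [-1.57, 0.0, 1.364]
contact_force: [-0.6, -1.2, 0.6]
grip_width: 0.116
```

Emit:
arm_command(
  plan=[
    {"dx": 0,"dy": 0,"dz": 0,"yaw": 0,"hand": 0},
    {"dx": 0,"dy": 0,"dz": 0,"yaw": 0,"hand": 0},
    {"dx": 0,"dy": 0,"dz": 0,"yaw": 0,"hand": 0},
    {"dx": 0,"dy": 0,"dz": 0,"yaw": 0,"hand": 0},
  ],
)

```text
time: 18.45
position: [0.5384, 0.0196, 0.0193]
orientation: [-1.571, -0.0, 1.364]
contact_force: [-0.8, 0.0, -0.4]
grip_width: 0.113
```

Emit:
arm_command(
  plan=[
    {"dx": 0,"dy": 0.002,"dz": -0.0013,"yaw": 0,"hand": 0},
    {"dx": 0,"dy": 0.002,"dz": 0,"yaw": 0,"hand": 0},
    {"dx": 0,"dy": 0.001,"dz": 0,"yaw": 0,"hand": 0},
    {"dx": 0,"dy": 0,"dz": 0,"yaw": 0,"hand": 0},
    {"dx": 0,"dy": 0,"dz": 0,"yaw": 0,"hand": 0},
    {"dx": 0,"dy": 0,"dz": 0,"yaw": 0,"hand": 0},
  ],
)

```text
time: 18.95
position: [0.5395, 0.0193, 0.014]
orientation: [-1.571, 0.0, 1.364]
contact_force: [-0.3, -0.4, -0.3]
grip_width: 0.115
```

Emit:
arm_command(
  plan=[
    {"dx": 0,"dy": 0.001,"dz": 0,"yaw": 0,"hand": 0},
    {"dx": 0,"dy": 0.001,"dz": 0,"yaw": 0,"hand": 0},
    {"dx": 0,"dy": 0,"dz": 0,"yaw": 0,"hand": 0},
  ],
)

```text
time: 19.2
position: [0.5394, 0.0193, 0.0119]
orientation: [-1.571, 0.0, 1.364]
contact_force: [-0.1, 0.2, -0.1]
grip_width: 0.117
```

Emit:
arm_command(
  plan=[
    {"dx": 0,"dy": 0.001,"dz": 0,"yaw": 0,"hand": 0},
    {"dx": 0,"dy": 0,"dz": 0,"yaw": 0,"hand": 0},
  ],
)

```text
time: 19.37
position: [0.5395, 0.0193, 0.0109]
orientation: [-1.571, 0.0, 1.364]
contact_force: [-0.5, -1.0, -0.8]
grip_width: 0.116
```

Emit:
arm_command(
  plan=[
    {"dx": 0,"dy": 0.0007,"dz": 0,"yaw": 0,"hand": 0},
    {"dx": 0,"dy": 0,"dz": 0,"yaw": 0,"hand": 0},
  ],
)

```text
time: 19.53
position: [0.5395, 0.0193, 0.0103]
orientation: [-1.571, 0.0, 1.364]
contact_force: [1.0, -0.5, -0.4]
grip_width: 0.115
```

Emit:
arm_command(
  plan=[
    {"dx": 0,"dy": 0.0007,"dz": 0,"yaw": 0,"hand": 0},
    {"dx": 0,"dy": 0,"dz": 0,"yaw": 0,"hand": 0},
  ],
)

```text
time: 19.7
position: [0.5395, 0.0193, 0.0096]
orientation: [-1.571, -0.0, 1.364]
contact_force: [-0.4, 0.5, 0.0]
grip_width: 0.12
```

Emit:
arm_command(
  plan=[
    {"dx": 0,"dy": 0.0005,"dz": 0,"yaw": 0,"hand": 0},
    {"dx": 0,"dy": 0,"dz": 0,"yaw": 0,"hand": 0},
  ],
)

```text
time: 19.87
position: [0.5395, 0.0193, 0.0091]
orientation: [-1.571, -0.0, 1.364]
contact_force: [0.7, 0.2, -0.3]
grip_width: 0.116
```

It's past the rim height with no force, so it has entered the pocket. I'll continue to the floor.

Emit:
arm_command(
  plan=[
    {"dx": 0,"dy": 0.0007,"dz": 0,"yaw": 0,"hand": 0},
    {"dx": 0,"dy": 0,"dz": 0,"yaw": 0,"hand": 0},
  ],
)

```text
time: 20.03
position: [0.5395, 0.0193, 0.0084]
orientation: [-1.571, -0.0, 1.364]
contact_force: [-0.0, -0.3, -0.7]
grip_width: 0.112
```

Emit:
arm_command(
  plan=[
    {"dx": 0,"dy": 0.0007,"dz": 0,"yaw": 0,"hand": 0},
    {"dx": 0,"dy": 0,"dz": 0,"yaw": 0,"hand": 0},
  ],
)

```text
time: 20.2
position: [0.5395, 0.0192, 0.0077]
orientation: [-1.571, 0.0, 1.364]
contact_force: [-0.7, -0.0, 0.5]
grip_width: 0.119
```

Emit:
arm_command(
  plan=[
    {"dx": 0,"dy": 0.0004,"dz": 0,"yaw": 0,"hand": 0},
    {"dx": 0,"dy": 0,"dz": 0,"yaw": 0,"hand": 0},
  ],
)

```text
time: 20.37
position: [0.5396, 0.0193, 0.0076]
orientation: [-1.571, -0.0, 1.364]
contact_force: [-1.2, 0.4, 4.1]
grip_width: 0.117
```

Floor contact at TCP z = 7.7 mm, against 7.4 predicted. Release within the well and lift.

Emit:
arm_command(
  plan=[
    {"dx": 0,"dy": 0,"dz": 0,"yaw": 0,"hand": 0.22},
    {"dx": 0,"dy": 0,"dz": 0,"yaw": 0,"hand": 0.25},
    {"dx": 0,"dy": 0,"dz": 0,"yaw": 0,"hand": 0.25},
    {"dx": 0,"dy": 0,"dz": 0,"yaw": 0,"hand": 0.25},
    {"dx": 0,"dy": -0.006,"dz": 0,"yaw": 0,"hand": 0.25},
    {"dx": 0,"dy": -0.015,"dz": 0,"yaw": 0,"hand": 0.25},
    {"dx": 0,"dy": -0.025,"dz": 0,"yaw": 0,"hand": 0.25},
    {"dx": 0,"dy": -0.03,"dz": 0,"yaw": 0,"hand": 0.25},
  ],
)

```text
time: 21.03
position: [0.5382, 0.0192, 0.0833]
orientation: [-1.568, 0.001, 1.364]
contact_force: [-0.2, 0.4, 0.6]
grip_width: 0.251
```

Emit:
arm_command(
  plan=[
    {"dx": 0,"dy": 0,"dz": -0.03,"yaw": 0,"hand": 0},
    {"dx": 0,"dy": 0,"dz": -0.015,"yaw": 0,"hand": 0},
    {"dx": 0,"dy": 0,"dz": 0,"yaw": 0,"hand": 0},
    {"dx": 0,"dy": 0,"dz": 0,"yaw": 0,"hand": 0},
    {"dx": 0,"dy": 0,"dz": 0,"yaw": 0,"hand": 0},
  ],
)

```text
time: 21.45
position: [0.5821, 0.0101, 0.0829]
orientation: [-1.569, 0.0, 1.364]
contact_force: [-0.1, -0.5, 1.1]
grip_width: 0.002
```

```bash
python3 - <<'E'
from h import *
s=r.read_state(); print(s["time"],s["position"],s["orientation"],s["grip_width"])
w=r.get_image("wrist"); np.savez("w8.npz",**w); C=cloud(w); f=w["frame"].astype(int)
m=(np.hypot(C[...,0]-.5397,C[...,1]-.0197)<.03); v,u=np.where(m); x,y=u.mean(),v.mean(); print(x,y)
a,b=int(max(0,y-60)),int(x-75); print(a,b)
cv2.imwrite("pics/k.png",cv2.resize(w["frame"][a:a+120,b:b+150],None,fx=5,fy=5,interpolation=2))
c=(np.hypot(C[...,0]-.5397,C[...,1]-.0197)<.005); print("top z",np.percentile(C[c][:,2],[10,50,90]))
E
```

```text
21.45 [0.58209307 0.01010487 0.08288544] [-1.56875746e+00  3.85521527e-04  1.36390215e+00] 0.0017419423427282798
326.1285457809695 288.9168761220826
228 251
top z [0.03463391 0.03548615 0.0363083 ]
```

View pics/k.png

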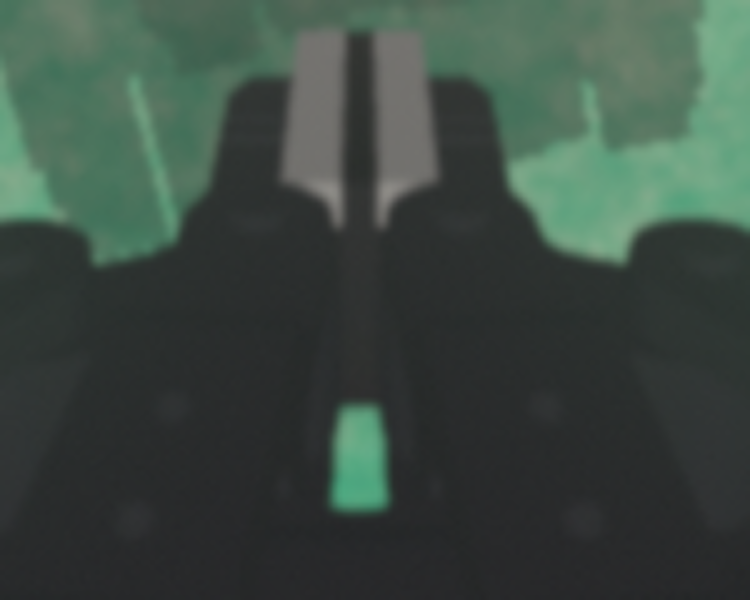

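Eleventh view: my crop was wrong and shows only the closed fingers. The depth numbers are useful though, so I'll check height, tilt and outline numerically and keep the last view.

```bash
python3 - <<'E'
from h import *
im={k:v for k,v in np.load("w8.npz").items()}; C=cloud(im); X=np.array([.9787,-.2054]);A=np.array([.2054,.9787])
d=C[...,:2]-[.5397,.0197]; a,b=d@X,d@A; f=im["frame"].astype(int)
m=(abs(a)<.016)&(abs(b)<.010)&(C[...,2]>.015)
wm=m&(f[...,2]>120)&(C[...,2]>.0325)
P=C[wm]; G=np.c_[a[wm],b[wm],np.ones(wm.sum())]; k=np.linalg.lstsq(G,P[:,2],rcond=None)[0]; print(wm.sum(),"slopes",k.round(4))
v,u=np.where(wm); Q=onplane(im,u.astype(float),v.astype(float),.0362)[:,:2]; print(cv2.minAreaRect((Q*1000).astype(np.float32)))
r_=(abs(a)<.017)&(abs(b)>.0085)&(abs(b)<.0105); print("rim z",np.median(C[r_][:,2]))
plate=(abs(a)<.006)&(b>.05)&(b<.09); print("shutter z",np.median(C[plate][:,2]))
vv,uu=np.where(wm); print(uu.mean(),vv.mean())
plan([.5557,.0905,.03],1.364,step=.034)
E
```

```text
475 slopes [ 0.0044 -0.0402  0.0355]
((538.265869140625, 19.920961380004883), (12.309067726135254, 22.8529052734375), 77.7525405883789)
rim z 0.029630832222539538
shutter z 0.042348286914757755
323.2736842105263 155.89263157894737
[0.024, 0.018, 0.014, 0.0]
[0.025, 0.017, 0.014, 0.0]
[0.024, 0.018, 0.014, 0.0]
end [0.5558 0.0902 0.0298] 1.364
```

The top is 5.9 mm above the rim (6.0 if fully seated) and 6.9 mm below the shutter, and it lies flat. It is seated. Now to the pad to close the shutter.

Emit:
arm_command(
  plan=[
    {"dx": 0.026,"dy": 0,"dz": 0.014,"yaw": 0,"hand": 0},
    {"dx": 0.026,"dy": 0.018,"dz": 0.014,"yaw": 0,"hand": 0},
    {"dx": 0.025,"dy": 0.018,"dz": 0.014,"yaw": 0,"hand": 0},
    {"dx": 0,"dy": 0.014,"dz": 0,"yaw": 0,"hand": 0},
    {"dx": 0,"dy": 0.005,"dz": 0,"yaw": 0,"hand": 0},
    {"dx": 0,"dy": 0,"dz": 0,"yaw": 0,"hand": 0},
    {"dx": 0,"dy": 0,"dz": 0,"yaw": 0,"hand": 0},
    {"dx": 0,"dy": 0,"dz": 0,"yaw": 0,"hand": 0},
  ],
)

```text
time: 22.17
position: [0.5589, 0.0934, 0.0291]
orientation: [-1.572, -0.0, 1.363]
contact_force: [1.0, -0.1, 0.4]
grip_width: 0.003
```

Emit:
arm_command(
  plan=[
    {"dx": 0,"dy": 0,"dz": 0,"yaw": 0,"hand": 0},
    {"dx": 0,"dy": 0,"dz": 0,"yaw": 0,"hand": 0},
    {"dx": 0,"dy": 0,"dz": 0,"yaw": 0,"hand": 0},
    {"dx": 0,"dy": 0,"dz": 0,"yaw": 0,"hand": 0},
  ],
)

```text
time: 22.5
position: [0.5586, 0.0938, 0.0287]
orientation: [-1.571, -0.0, 1.364]
contact_force: [0.1, 0.3, 0.3]
grip_width: 0.002
```

Emit:
arm_command(
  plan=[
    {"dx": 0,"dy": 0.005,"dz": 0.0027,"yaw": 0,"hand": 0},
    {"dx": 0,"dy": 0.003,"dz": 0,"yaw": 0,"hand": 0},
    {"dx": 0,"dy": 0.001,"dz": 0,"yaw": 0,"hand": 0},
    {"dx": 0,"dy": 0,"dz": 0,"yaw": 0,"hand": 0},
    {"dx": 0,"dy": 0,"dz": 0,"yaw": 0,"hand": 0},
    {"dx": 0,"dy": 0,"dz": 0,"yaw": 0,"hand": 0},
  ],
)

```text
time: 23.0
position: [0.5557, 0.0946, 0.0194]
orientation: [-1.571, -0.0, 1.364]
contact_force: [-0.1, 0.0, -0.5]
grip_width: -0.003
```

Emit:
arm_command(
  plan=[
    {"dx": 0,"dy": 0.0006,"dz": 0,"yaw": 0,"hand": 0},
    {"dx": 0,"dy": 0.0006,"dz": 0,"yaw": 0,"hand": 0},
    {"dx": 0,"dy": 0,"dz": 0,"yaw": 0,"hand": 0},
  ],
)

```text
time: 23.25
position: [0.5556, 0.0946, 0.0181]
orientation: [-1.571, -0.0, 1.364]
contact_force: [-0.8, -0.1, -0.1]
grip_width: 0.002
```

Emit:
arm_command(
  plan=[
    {"dx": 0,"dy": 0.0005,"dz": 0,"yaw": 0,"hand": 0},
    {"dx": 0,"dy": 0,"dz": 0,"yaw": 0,"hand": 0},
  ],
)

```text
time: 23.42
position: [0.5557, 0.0946, 0.018]
orientation: [-1.571, -0.0, 1.364]
contact_force: [-0.0, -0.2, 3.5]
grip_width: -0.003
```

Emit:
arm_command(
  plan=[
    {"dx": 0,"dy": 0.0005,"dz": 0,"yaw": 0,"hand": 0},
    {"dx": 0,"dy": 0.0004,"dz": 0,"yaw": 0,"hand": 0},
    {"dx": 0,"dy": 0,"dz": 0.0002,"yaw": 0,"hand": 0},
  ],
)

```text
time: 23.67
position: [0.5557, 0.0946, 0.0179]
orientation: [-1.571, -0.0, 1.364]
contact_force: [-3.8, -0.4, 12.9]
grip_width: 0.002
```

Emit:
arm_command(
  plan=[
    {"dx": -0.002,"dy": 0,"dz": 0,"yaw": 0,"hand": 0},
    {"dx": -0.003,"dy": 0,"dz": 0,"yaw": 0,"hand": 0},
    {"dx": -0.004,"dy": 0,"dz": 0,"yaw": 0,"hand": 0},
  ],
)

```text
time: 23.92
position: [0.5542, 0.0871, 0.0179]
orientation: [-1.572, -0.002, 1.364]
contact_force: [-3.6, 7.7, 12.7]
grip_width: 0.0
```

Emit:
arm_command(
  plan=[
    {"dx": -0.004,"dy": 0.0002,"dz": 0.0002,"yaw": 0,"hand": 0},
    {"dx": -0.005,"dy": 0,"dz": 0,"yaw": 0,"hand": 0},
    {"dx": -0.005,"dy": 0,"dz": 0,"yaw": 0,"hand": 0},
  ],
)

```text
time: 24.17
position: [0.5513, 0.0733, 0.0179]
orientation: [-1.572, -0.002, 1.364]
contact_force: [-2.5, 6.8, 13.6]
grip_width: 0.003
```

```bash
sed -i 's/("side","top")/("side",)/' red.py; python3 red.py
```

```text
24.1667 [0.5513 0.0733 0.0179] [-2.5  6.8 13.6]
side [267, 228, 29, 19, 149] along y: min 0.0499 max 0.0917
```

Emit:
arm_command(
  plan=[
    {"dx": -0.005,"dy": 0,"dz": 0,"yaw": 0,"hand": 0},
    {"dx": -0.005,"dy": 0,"dz": 0,"yaw": 0,"hand": 0},
    {"dx": -0.005,"dy": 0,"dz": 0,"yaw": 0,"hand": 0},
    {"dx": -0.005,"dy": 0,"dz": 0,"yaw": 0,"hand": 0},
  ],
)

```text
time: 24.55
position: [0.5472, 0.0536, 0.0179]
orientation: [-1.572, -0.002, 1.363]
contact_force: [-2.4, 7.0, 15.3]
grip_width: -0.005
```

Emit:
arm_command(
  plan=[
    {"dx": -0.005,"dy": 0,"dz": 0,"yaw": 0,"hand": 0},
    {"dx": -0.005,"dy": 0,"dz": 0,"yaw": 0,"hand": 0},
    {"dx": -0.005,"dy": 0,"dz": 0,"yaw": 0,"hand": 0},
  ],
)

```text
time: 24.8
position: [0.5441, 0.0388, 0.0179]
orientation: [-1.572, -0.002, 1.363]
contact_force: [-2.9, 8.0, 14.4]
grip_width: -0.001
```

Emit:
arm_command(
  plan=[
    {"dx": -0.005,"dy": 0,"dz": 0,"yaw": 0,"hand": 0},
    {"dx": -0.004,"dy": 0,"dz": 0,"yaw": 0,"hand": 0},
    {"dx": -0.003,"dy": 0,"dz": 0,"yaw": 0,"hand": 0},
    {"dx": -0.002,"dy": 0,"dz": 0,"yaw": 0,"hand": 0},
  ],
)

```text
time: 25.13
position: [0.5412, 0.0249, 0.0179]
orientation: [-1.572, -0.002, 1.363]
contact_force: [-2.9, 6.4, 15.4]
grip_width: -0.0
```

Emit:
arm_command(
  plan=[
    {"dx": -0.001,"dy": 0,"dz": 0,"yaw": 0,"hand": 0},
    {"dx": -0.001,"dy": 0,"dz": 0,"yaw": 0,"hand": 0},
    {"dx": -0.0005,"dy": 0,"dz": 0,"yaw": 0,"hand": 0},
  ],
)

```text
time: 25.38
position: [0.5407, 0.0226, 0.0179]
orientation: [-1.572, -0.002, 1.363]
contact_force: [-4.6, 6.7, 15.5]
grip_width: 0.002
```

Moved 73.6 mm with no stop felt yet, so I continue in small steps.

Emit:
arm_command(
  plan=[
    {"dx": -0.0007,"dy": 0,"dz": 0,"yaw": 0,"hand": 0},
    {"dx": -0.0007,"dy": 0,"dz": 0,"yaw": 0,"hand": 0},
    {"dx": 0,"dy": 0,"dz": 0,"yaw": 0,"hand": 0},
  ],
)

```text
time: 25.63
position: [0.5407, 0.0216, 0.0179]
orientation: [-1.572, -0.002, 1.363]
contact_force: [-2.3, 8.9, 13.7]
grip_width: 0.003
```

Emit:
arm_command(
  plan=[
    {"dx": -0.0007,"dy": 0,"dz": 0,"yaw": 0,"hand": 0},
    {"dx": -0.0007,"dy": 0,"dz": 0,"yaw": 0,"hand": 0},
    {"dx": 0,"dy": 0,"dz": 0,"yaw": 0,"hand": 0},
  ],
)

```text
time: 25.88
position: [0.5409, 0.0202, 0.0179]
orientation: [-1.573, -0.002, 1.363]
contact_force: [-1.3, 8.8, 12.4]
grip_width: -0.004
```

Emit:
arm_command(
  plan=[
    {"dx": 0,"dy": 0.0003,"dz": 0,"yaw": 0,"hand": 0},
    {"dx": -0.001,"dy": 0,"dz": 0,"yaw": 0,"hand": 0},
    {"dx": -0.001,"dy": 0,"dz": 0,"yaw": 0,"hand": 0},
  ],
)

```text
time: 26.13
position: [0.5411, 0.0185, 0.0179]
orientation: [-1.574, -0.003, 1.363]
contact_force: [0.9, 10.5, 12.6]
grip_width: -0.002
```

Emit:
arm_command(
  plan=[
    {"dx": 0,"dy": -0.01,"dz": 0,"yaw": 0,"hand": 0},
    {"dx": 0,"dy": -0.025,"dz": 0,"yaw": 0,"hand": 0},
    {"dx": 0,"dy": -0.03,"dz": 0,"yaw": 0,"hand": 0},
    {"dx": 0,"dy": -0.006,"dz": -0.03,"yaw": 0,"hand": 0},
    {"dx": 0,"dy": 0,"dz": -0.015,"yaw": 0,"hand": 0},
    {"dx": 0,"dy": 0,"dz": 0,"yaw": 0,"hand": 0},
    {"dx": 0,"dy": 0,"dz": 0,"yaw": 0,"hand": 0},
    {"dx": 0,"dy": 0,"dz": 0,"yaw": 0,"hand": 0},
  ],
)

```text
time: 26.8
position: [0.5815, 0.0078, 0.0867]
orientation: [-1.569, 0.0, 1.364]
contact_force: [-0.1, 0.4, -0.9]
grip_width: -0.0
```

```bash
python3 - <<'E'
from h import *
s=r.read_state(); print(s["time"],s["position"].round(4),s["contact_force"].round(1))
X=np.array([.9787,-.2054]);A=np.array([.2054,.9787])
w=r.get_image("wrist")
def red(im,z=.0427):
    C=cloud(im); f=im["frame"].astype(int); m=(f[...,2]-f[...,1]>60)&(np.hypot(C[...,0]-.545,C[...,1]-.05)<.1)
    n,l,st,c=cv2.connectedComponentsWithStats(m.astype(np.uint8)); i=1+np.argmax(st[1:,4]); v,u=np.where(l==i)
    P=onplane(im,u.astype(float),v.astype(float),z)[:,:2]; a=(P-[.5402,.0214])@A
    print(st[i].tolist(),cv2.minAreaRect((P*1000).astype(np.float32)),"y ends",np.percentile(a,[.5,99.5]).round(4))
red(w)
red({k:v for k,v in np.load("w2.npz").items()}); red({k:v for k,v in np.load("w4.npz").items()})
t=r.get_image("top"); red(t); red({k:v for k,v in np.load("top.npz").items()})
u,v=326,160
cv2.imwrite("pics/l.png",np.hstack([cv2.resize(w["frame"][60:260,210:440],(460,400)),cv2.resize(t["frame"][140:210,225:335],(330,400))]))
E
```

```text
26.8 [0.5815 0.0078 0.0867] [-0.1  0.4 -0.9]
[275, 124, 104, 69, 3824] ((539.816650390625, 19.12418556213379), (76.45006561279297, 50.66041564941406), 78.76397705078125) y ends [-0.0402  0.0355]
[280, 150, 89, 85, 2253] ((540.1846313476562, 21.446577072143555), (76.04894256591797, 50.90385818481445), 78.066162109375) y ends [-0.0373  0.0379]
[324, 0, 125, 136, 5087] ((555.05224609375, 91.74918365478516), (76.74989318847656, 51.01948928833008), 78.148681640625) y ends [0.0338 0.11  ]Traceback (most recent call last):
  File "<stdin>", line 12, in <module>
  File "<stdin>", line 7, in red
    return _wrapfunc(a, 'argmax', axis=axis, out=out, **kwds)
    return bound(*args, **kwds)
ValueError: attempt to get argmax of an empty sequence
```

Measured in the same camera geometry, the shutter's centre now lies on the nest (0.5398, 0.0191), 74.2 mm from its open position, so it is fully shut. One last look and a check of the bystanders.

```bash
python3 - <<'E'
from h import *
w=r.get_image("wrist"); t=r.get_image("side"); o=r.get_image("top")
a=np.load("side.npz")["frame"]; b=np.load("top.npz")["frame"]
for n,(x0,y0,x1,y1),p,q in(("loupe side",(285,305,320,345),a,t["frame"]),("tweez side",(355,215,390,265),a,t["frame"]),("black side",(350,163,372,185),a,t["frame"]),("black top",(390,200,418,222),b,o["frame"]),("loupe top",(175,210,202,236),b,o["frame"]),("tweez top",(275,240,335,262),b,o["frame"])):
    print(n,np.abs(p[y0:y1,x0:x1].astype(int)-q[y0:y1,x0:x1]).mean().round(1))
cv2.imwrite("pics/l.png",np.hstack([cv2.resize(w["frame"][60:260,210:440],(400,350)),cv2.resize(t["frame"][150:350,200:400],(350,350))]))
E
```

```text
loupe side 1.9
tweez side 31.4
black side 1.8
black top 11.4
loupe top 12.5
tweez top 38.6
```

View pics/l.png

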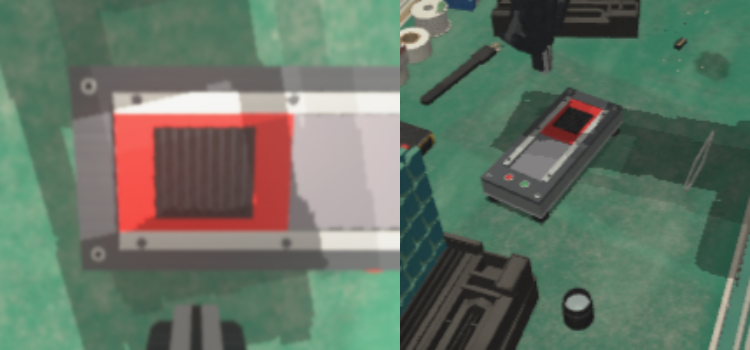

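Twelfth view: the shutter is shut over the nest, level with the ends of the strips. The loupe, tweezers and black connector are where they were; the changed tweezers pixels are the arm's shadow. Handing in.

```bash
python3 -c "
from h import *
s=r.read_state(); print(s['time'],s['contact_force'].round(1)); print(r.finish_job())"
```

```text
27.05 [0.3 0.2 0.5]
the job is handed in; nothing more can be done
None
```

I dragged the shutter open to its stop, set the white connector contacts-up in the nest, and dragged the shutter shut over it. The job was handed in at 27 s with the arm touching nothing.

**Last checks**
- **Connector:** before closing, its top stood 5.9 mm above the nest rim (6.0 if fully down) and lay flat.
- **Shutter:** the shut position is 74.2 mm from the open one (74 expected), centred on the nest. The highest press reading on it was about 16 N, below the 25 N limit.
- **Other items:** the loupe and black connector matched in the side view. The tweezers looked unmoved in the last picture, but their pixel check differed, which I put down to the arm's shadow. The top-view comparisons also differed, more for the tweezers than for the loupe or black connector.

**What disagreed**
- The closed fingertips were about 25 mm behind the reported tool point, not 8 mm ahead, so I took all heights by touch. Touching the bench for this briefly reached 35 N on the fingertips.
- The jaws read about 10 mm on the 11 mm connector.
- At the shut end the fingers started to slip instead of hitting a clear hard stop, so "fully shut" rests on the camera measurement.

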